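# Refit the turntable bearing, washer and lock ring of a sample changer

## Task

Put the sample changer's turntable back together on its axle: first the steel thrust bearing, fully home in the hub recess, then the wide brass washer flat on it, then the blue lock ring, white marks up. Turn the ring lightly on the axle's cross pin until you feel it drop over, push it down against the springs, give it a quarter turn clockwise and let it rise, so that the pin sits in its notches and the springs hold the stack tight. Work by feel and never force anything (stay well under 40 N), and leave the green tub, the beaker and the vial where they are.

Things in the scene. Friction and masses are not known exactly. Their poses are not given: they have to be found in the camera images.
- changer: sample changer, fixed: white housing 230 x 230 mm, top 72 mm above the bench, lift column 155 mm high at its back left corner; origin under its centre on the axle's axis, x to the back. A silver turntable, 200 mm wide, top 92 mm above the bench, rides on springs on a fixed upright steel axle; its hub, 66 mm wide, rim 98 mm above the bench, has a round recess 48 mm wide, 3 mm deep for the bearing
- seat (a point): centre of the hub recess's floor, on the axle's axis, 95 mm above the bench while nothing presses on the turntable; it goes down with the turntable
- axle_tip (a point): top of the axle, on its axis, 136 mm above the bench. From here down: a nose 13 mm thick and 20 mm long, coned over its top 4 mm, with the cross pin through it; then the journal, 24 mm thick, chamfered at its top, which runs down through the hub
- pin_middle (a point): middle of the fixed horizontal cross pin (4 mm thick, 23 mm long) through the axle's nose, 6 mm below the tip. Which way the pin points differs from unit to unit, up to 1.2 rad either side of the changer's x axis, and is not measured: this point's own axes are the changer's, not the pin's. It has to be felt or seen
- turntable (a joint): how far the turntable is pressed down on its springs, m: 0 at the top, 0.009 at the bottom stop. It takes about 4 N to start it and 0.9 N more for each mm, about 12 N at the bottom; the loose parts' own weight does not move it
- bearing_mid (a point): middle, half-way up, of the thrust bearing, a steel ring with a brass cage line: outside 44 mm, bore 27.4 mm, 12 mm high, 60 g; lies flat on the blue bench mat, which is 2 mm thick; z up. It stands out of the recess by 9 mm when home
- washer_mid (a point): middle, half-way up, of the thrust washer, a flat brass ring: outside 52 mm, bore 27.4 mm, 6 mm thick, 60 g; lies flat on the mat. It is too wide for the recess
- lock_mid (a point): middle, half-way up, of the lock ring: blue, ribbed, round, 42 mm wide, 32 mm high, 70 g, right way up on the mat. Its inner aluminium plate, underside 14 mm above the ring's bottom, has two pin slots 7.6 mm wide along the ring's x axis; half a turn makes no difference. Resting on the pin out of line, the ring is 5 mm higher than when it has dropped over the pin onto the washer
- lock_top (a point): centre of the lock ring's top rim, same axes; two white marks on the rim stand over the slots. Dropped over the pin, the ring must go down 6 mm more (bottom stop at 9) to clear the pin, then turn a quarter turn clockwise seen from above (stops 0.13 rad beyond; blocked the other way). Let go, it rises until the pin lies in 7 mm notches, and the turntable stays 3 mm down
- tub: bright green round plastic tub with lid, 100 mm wide, 56 mm high, loose, origin under its centre: leave alone
- beaker: empty glass beaker, 66 mm wide, 85 mm high, loose, origin under its centre: leave alone
- vial: glass vial with a blue cap, 28 mm wide, 52 mm high, loose, origin under its centre: leave alone
Things that resemble listed ones, but are neither listed nor needed, are in the scene too. Leave any brown look-alike of the part that bears lock_mid alone. Leave any turquoise look-alike of the part that bears washer_mid alone.

How it is judged (in metres and radians):
On the way, in this order (a step that is already met when the one before it is completed fails the run):
1. the bearing is home in the hub recess, on the axle (z of bearing_mid in the frame of seat below 0.0078 m and horizontal distance between bearing_mid and seat below 0.003 m and angle between bearing_mid's own z axis and vertical below 0.08 rad), for 0.2 s.
2. the washer lies flat on the bearing, on the axle (z of washer_mid in the frame of seat between 0.0132 and 0.0168 m and horizontal distance between washer_mid and seat below 0.003 m and angle between washer_mid's own z axis and vertical below 0.08 rad), for 0.2 s.
3. the lock ring has dropped over the cross pin and rests on the washer (z of lock_mid in the frame of seat below 0.0358 m and horizontal distance between lock_mid and seat below 0.003 m), for 0.1 s.
At the end, for the whole second after the job is handed in: Bearing in the recess, washer on it, lock ring on the washer, each within 3 mm of the axle's axis and 1.8 mm of its seated height; the ring upright (0.08 rad) and holding the turntable 1.5 to 4.7 mm down (pin in the notches); all released and at rest (all of step 3 and value of joint turntable between 0.0015 and 0.0047 m and z of bearing_mid in the frame of seat below 0.0078 m and horizontal distance between each of bearing_mid, washer_mid and seat below 0.003 m and z of washer_mid in the frame of seat between 0.0132 and 0.0168 m and z of lock_mid in the frame of seat above 0.0322 m and angle between lock_mid's own z axis and vertical below 0.08 rad and velocity of joint turntable between -0.005 and 0.005 m/s); the robot touches nothing.
It fails at once if the changer or a part on it is pressed with more than 40 N (contact force between changer and anything else above 40 N).
It fails at once if the tub, the beaker or the vial is moved by more than 30 mm (distance of any of tub, beaker, vial from where it was at the start of the episode above 0.03 m).
It also fails if it takes over 72 s, if anything falls off the work surface, if the arm or the gripper's body presses on something with over 40 N, if the wrist force passes 120 N, or if a joint passes its speed limit or range.

## Robot

A 6-joint arm with a two-finger parallel gripper is mounted at the origin on the work surface. World frame = base frame: x ahead of the robot, y to its left, z up, the work surface at z = 0. Lengths are in mm, angles in rad, forces in N, time in s.
With the tool pointing down it reaches from about 275 to 750 mm from the base axis. Payload 10.2 kg.
Tool frame: the origin (TCP) lies at the very end of the fingers, on their centre line; the grasp point (between the pads) lies 19 mm behind it; z points along the fingers, y is the direction in which the jaws open and shut (so a half turn about z gives the same grasp; the last joint's range is limited). The gripper opens to 85 mm and grips with 20 to 120 N. Pads are 22 mm wide; open, the fingers measure 114 mm over their backs; the gripper's body (76 mm by 85 mm) begins 54 mm behind the grasp point. The pads swing forward as they close: fully open they stand 13 mm farther back than shut.
Start: joints at [-1.406, 0.313, 1.498, -0, 1.331, -0.223], TCP at [198.518, -486.026, 231.294] pointing down, gripper open.
Joint ranges: [-2.94, 2.94], [-0.97, 2.17], [0.19, 2.56], [-1.23, 4.37], [0.02, 3.11], [-2.88, 2.88]. Speed limits (rad/s): [2.39, 2.39, 3.01, 3.14, 3.14, 3.14].

## Interface

Orientations are given as a unit quaternion [w, x, y, z].
In Python, from rig import readout, cams, finish_job gives the robot as it stands. The module is installed in compiled form; this text tells all that it offers.
- The arm moves only by the tool carry_out, never from a script. Its argument "steps" is one flat list of numbers, 7 for each row, row after row: the shift along the tool's x, y, z in cm, then the turn, a rotation vector about the tool's x, y, z in units of 5 degrees (1.0 is 5 degrees), then the opening, from -1 (shut) to 1 (fully open), so that 0 is half open. In form: [x, y, z, ax, ay, az, hand, x, y, z, ax, ay, az, hand, ...]. A call has 1 to 20 rows; each row shifts and turns the commanded pose from where the row before left it, along the tool's axes as they then stand; what a row does not reach is not made up. A row lasts 1/12 s, in which the tool goes at most 41.7 mm and 7.16 degrees, less where a joint would pass 70% of its speed; a pose out of reach is approached as far as the arm can. A call with a gripper value outside its range is refused whole. The fingers move at their own pace and stop on an object; "grip_force" is the grip in N (left out, the last holds). Time passes only in rows, so rows that do not move let the fingers close. It gives the time, the measured TCP pose, the force and the opening at its end, in the units of the state.
- readout.sense(): the state, without advancing time (a new reading comes with each control period).
- cams.capture(name): name is "scene" or "top" or "wrist"; returns the picture (400x640x3 uint8, red, green, blue); there is no depth.
- cams.calibration(name): a dict with "fx", "fy", "cx", "cy" (pixels), "R" (3x3) and "t" (3): a world point X has camera coordinates R X + t; the wrist camera has in their place "T_tool_cam" (4x4, takes a point from camera to tool coordinates, whose origin is the TCP and whose axes are the flange's). Camera axes: x right, y down, z forward; pixel columns grow to the right and rows downward; lengths in mm; the calibration is good to about 2 mm. A picture is of the moment at which its call begins: read the wrist's pose just before it. calibration takes no time and is no camera call.
- finish_job(): hands the job in, once; it reports no verdict.
The state is a dict: "time_s": time; "joints": joint angles; "dq": joint speeds; "tau": joint torques, N m; "eef_pos": TCP position; "ee_rot": TCP orientation; "force": force on the tool from outside, world axes, zero at the start; "wrist_torque": the same for the moment, N m; "grip_width": opening from 0.0 (shut) to 1.0 (fully open).
Only numpy, scipy, OpenCV 4.12 (cv2) and the standard library are available. Lean on these libraries where they do the work, as an engineer would, in place of code of your own. Each camera call takes 0.05 s, during which the arm holds its last target.

## Working session

There is one attempt and no reset: what is moved stays moved. The work goes in short steps, Python scripts to look and compute and a tool call to move; the robot and the scene stay as the last step left them, time stands still between calls to the robot, and variables do not carry over. Pictures are saved under pics/ and viewed, and the job is handed in when it is done.

Besides the shell and the picture viewer there is one more tool, called after ">>>" as a command line: name --argument value ..., lists and objects as JSON in quotes. carry_out: Moves the arm, as the interface text tells. Its arguments: {"type":"object","properties":{"steps":{"type":"array","items":{"type":"number"}},"grip_force":{"type":"number"}},"required":["steps"]}

```bash
mkdir -p pics; ls; python3 - <<'E'
from rig import readout,cams
import cv2,numpy as np
print(readout.sense())
for n in ("scene","top","wrist"):
    im=cams.capture(n); cv2.imwrite(f"pics/{n}0.png",im[:,:,::-1]); 
    c=cams.calibration(n); print(n,{k:np.round(v,4).tolist() for k,v in c.items()})
E
```

```text
pics
{'time_s': 0.0, 'joints': array([-1.40640762e+00,  3.13471314e-01,  1.49844851e+00,  1.47554612e-05,
        1.33099333e+00, -2.23438594e-01]), 'dq': array([-0.00094149, -0.00043466, -0.00078648, -0.00051638, -0.0001036 ,
        0.0006738 ]), 'tau': array([-3.16981270e-03, -4.12279165e+01, -2.59741509e+01, -3.15103680e-04,
        4.26031314e-03, -9.51452591e-06]), 'eef_pos': array([ 198.47355627, -485.75939317,  230.71986629]), 'ee_rot': array([-6.59752933e-04,  9.81257713e-01,  1.92698896e-01,  2.66534100e-05]), 'force': array([ 0.71051914, -0.54118748,  0.00440687]), 'wrist_torque': array([ 0.02362787,  0.01814322, -0.04556056]), 'grip_width': 1.0031562607147186}
scene {'fx': 451.0962, 'fy': 451.0962, 'cx': 316.2909, 'cy': 201.8558, 'R': [[-0.0917, 0.9957, -0.0153], [0.6803, 0.0514, -0.7311], [-0.7272, -0.0774, -0.6821]], 't': [106.5137, -309.1848, 1410.922]}
top {'fx': 408.3072, 'fy': 408.3072, 'cx': 323.1661, 'cy': 203.6976, 'R': [[0.0251, -0.9995, 0.02], [-0.9824, -0.0284, -0.1845], [0.185, -0.015, -0.9826]], 't': [-75.3243, 584.7228, 944.4702]}
wrist {'fx': 317.1428, 'fy': 317.1428, 'cx': 322.0887, 'cy': 199.1514, 'T_tool_cam': [[-0.0, -0.9479, -0.3184, 82.8257], [1.0, 0.0001, -0.0004, -0.3056], [0.0004, -0.3184, 0.9479, -142.5192], [0.0, 0.0, 0.0, 1.0]]}
```

View pics/scene0.png

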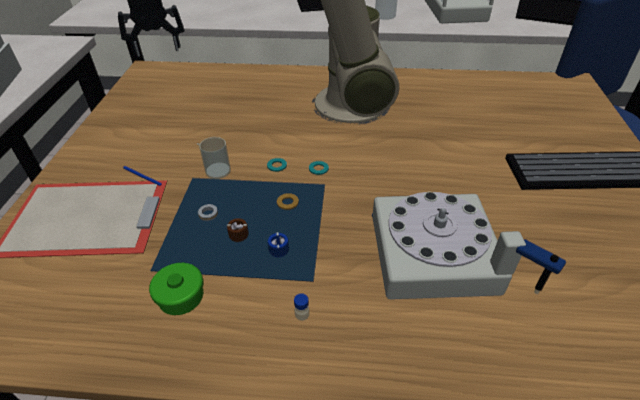

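View pics/top0.png

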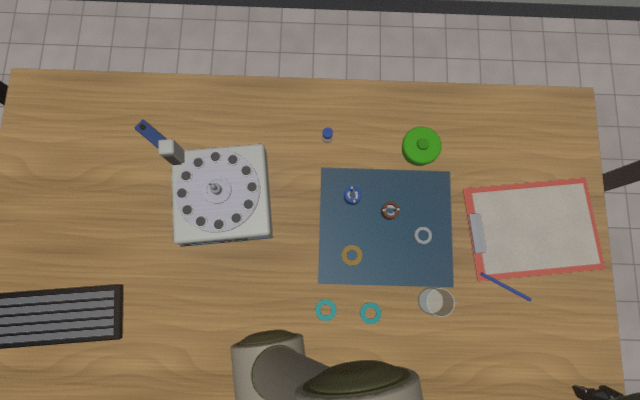

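View pics/wrist0.png

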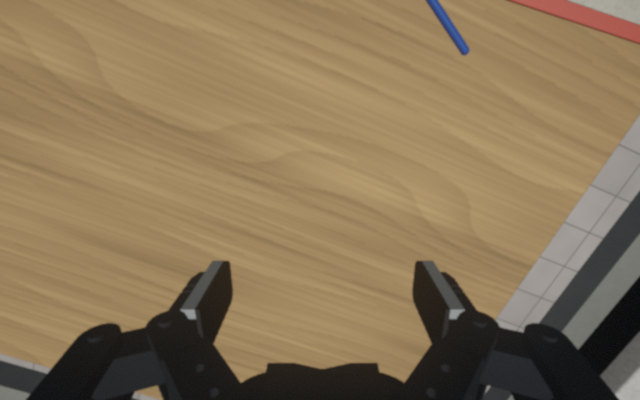

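In the top view: steel bearing at (423,236), brass washer at (352,255), blue lock ring at (353,195). The look-alikes are the brown ring at (390,211) and the turquoise rings at (326,310) and (370,313). The changer's axle is near (214,188). Colours match the description; I'll confirm in crops and measure.

```bash
cat > h.py <<'E'
import numpy as np,cv2
from rig import readout,cams
from scipy.spatial.transform import Rotation as Ro
def q2R(q): return Ro.from_quat([q[1],q[2],q[3],q[0]]).as_matrix()
def cam(name,s=None):
    c=cams.calibration(name)
    if name!="wrist": return c,np.array(c["R"]),np.array(c["t"])
    s=s or readout.sense(); T=np.array(c["T_tool_cam"]); R=q2R(s["ee_rot"])
    Rwc=R@T[:3,:3]; p=R@T[:3,3]+s["eef_pos"]
    return c,Rwc.T,-Rwc.T@p
def ray(C,uv):
    c,R,t=C; d=R.T@np.array([(uv[0]-c["cx"])/c["fx"],(uv[1]-c["cy"])/c["fy"],1.]); return -R.T@t,d/np.linalg.norm(d)
def onz(C,uv,z):
    o,d=ray(C,uv); return o+d*(z-o[2])/d[2]
def proj(C,X):
    c,R,t=C; p=R@np.asarray(X,float)+t; return np.array([c["fx"]*p[0]/p[2]+c["cx"],c["fy"]*p[1]/p[2]+c["cy"]])
def tri(C1,a,C2,b):
    o1,d1=ray(C1,a);o2,d2=ray(C2,b)
    A=np.stack([d1,-d2],1); x=np.linalg.lstsq(A,o2-o1,rcond=None)[0]
    p,q=o1+d1*x[0],o2+d2*x[1]; return (p+q)/2,np.linalg.norm(p-q)
def snap(name,fn,crop=None,k=1):
    s=readout.sense(); im=cams.capture(name)[:,:,::-1].copy()
    cv2.imwrite("pics/raw_"+fn,im)
    o=im if crop is None else im[crop[1]:crop[3],crop[0]:crop[2]]
    cv2.imwrite("pics/"+fn,cv2.resize(o,None,fx=k,fy=k,interpolation=cv2.INTER_CUBIC)); return im,s
def plan(pos,yaw=None,s=None,R=None):
    """shift in tool cm + rotvec units from current measured pose; tool down with tool-y at yaw"""
    s=s or readout.sense(); Rc=q2R(s["ee_rot"])
    print("tool shift cm",np.round(Rc.T@(np.asarray(pos,float)-s["eef_pos"])/10,2))
    if yaw is not None:
        best=None
        for y in (yaw,yaw+np.pi):
            ty=np.array([np.cos(y),np.sin(y),0]);tz=np.array([0,0,-1.]);tx=np.cross(ty,tz)
            rv=Ro.from_matrix(Rc.T@np.stack([tx,ty,tz],1)).as_rotvec()
            print("rot units",np.round(rv/np.radians(5),2))
E
python3 - <<'E'
from h import *
top=cv2.imread("pics/top0.png");sc=cv2.imread("pics/scene0.png")
cv2.imwrite("pics/c1.png",np.hstack([cv2.resize(top[165:295,315:455],(560,520),interpolation=2)]))
cv2.imwrite("pics/c2.png",cv2.resize(top[135:250,160:280],(720,690)[:2] and (600,575),interpolation=2))
cv2.imwrite("pics/c3.png",cv2.resize(sc[180:310,365:525],(800,600)[:2] and (738,600),interpolation=2))
T=cam("top");S=cam("scene")
for n,a,b,z in (("bearing",(423,236),(207,212),8),("washer",(352,255),(288,201),5),("lock",(353,195),(278,243),18),("brown",(390,211),(238,229),18),("axle",(214,186),(441,211),136),("vial",(327,133),(301,306),26),("tub",(422,146),(177,288),40),("beaker",(432,301),(215,160),40),("col",(168,147),(510,240),155)):
    print(n,onz(T,a,z).round(0),onz(S,b,z).round(0),tri(T,a,S,b)[0].round(0),round(tri(T,a,S,b)[1],1))
for uv in ((181,150),(265,145),(271,238),(174,243)): print("housing",onz(T,uv,72).round())
E
```

```text
bearing [ 519. -316.    8.] [ 522. -314.    8.] [ 519. -316.    6.] 1.0
washer [ 467. -136.    5.] [ 467. -132.    5.] [ 466. -134.    5.] 4.3
lock [ 618. -136.   18.] [ 613. -132.   18.] [ 617. -133.   23.] 3.9
brown [ 580. -230.   18.] [ 579. -227.   18.] [ 579. -229.   18.] 3.5
axle [605. 189. 136.] [612. 190. 136.] [606. 191. 130.] 1.3
vial [780. -65.  26.] [771. -64.  26.] [777. -64.  34.] 2.0
tub [ 747. -310.   40.] [ 760. -301.   40.] [ 751. -310.   27.] 5.5
beaker [ 360. -326.   40.] [ 367. -330.   40.] [ 360. -330.   35.] 5.2
col [687. 293. 155.] [695. 294. 155.] [689. 296. 148.] 2.0
housing [707. 292.  72.]
housing [726.  88.  72.]
housing [497.  62.  72.]
housing [479. 288.  72.]
```

View pics/c1.png

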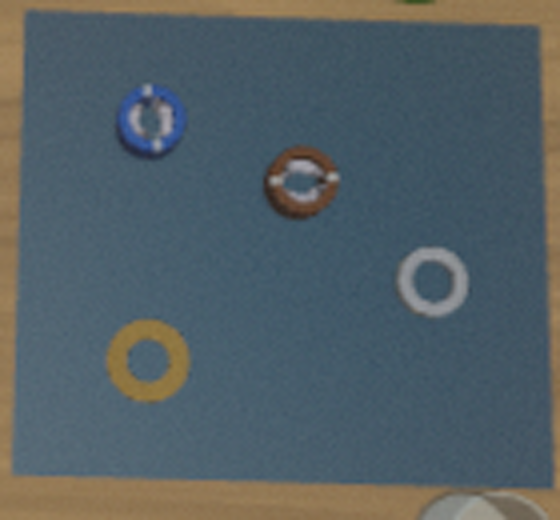

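View pics/c2.png

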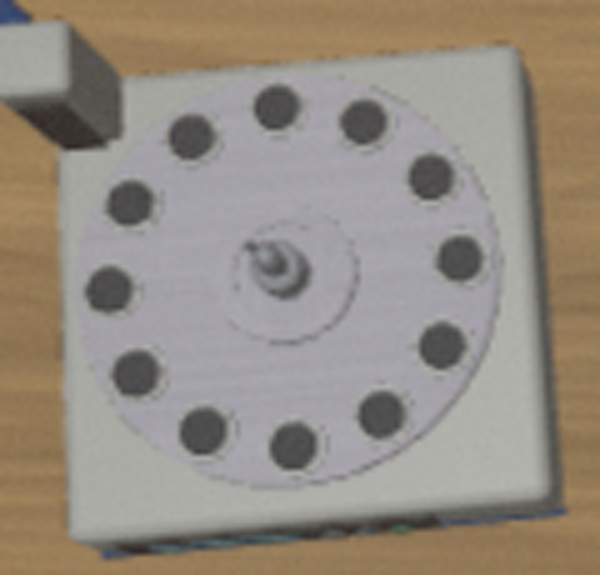

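View pics/c3.png

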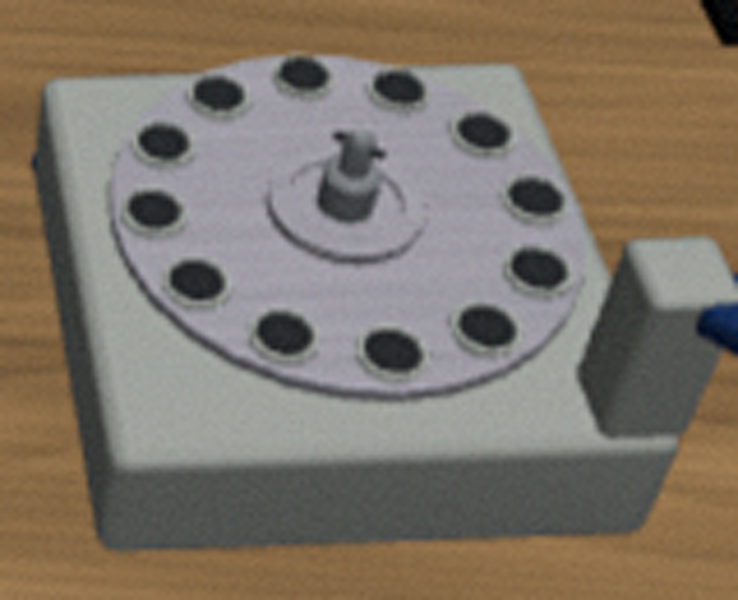

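Crops confirm: blue ring (marks roughly along world x) is the lock ring, the gold one is the washer, the silver one is the bearing. The cross pin is visible in the scene view. Moving to hover over the bearing.

```bash
python3 - <<'E'
from h import *
plan((519,-316,170),np.pi/2)
E
```

```text
tool shift cm [36.09 -3.6   6.1 ]
rot units [ 0.000e+00 -2.000e-02 -3.156e+01]
rot units [-0.01 -0.    4.44]
```

>>> carry_out --steps '[3.6,-0.36,0.61,0,0,0,1,3.6,-0.36,0.61,0,0,0,1,3.6,-0.36,0.61,0,0,0,1,3.6,-0.36,0.61,0,0,0,1,3.6,-0.36,0.61,0,0,0,1,3.6,-0.36,0.61,0,0,0,1,3.6,-0.36,0.61,0,0,0,1,3.6,-0.36,0.61,0,0,0,1,3.6,-0.36,0.61,0,0,0,1,3.6,-0.36,0.61,0,0,0,1,0,0,0,0,0,1.11,1,0,0,0,0,0,1.11,1,0,0,0,0,0,1.11,1,0,0,0,0,0,1.11,1,0,0,0,0,0,0,1,0,0,0,0,0,0,1]'

```text
time_s: 1.48
eef_pos: [518.1, -316.5, 170.1]
ee_rot: [-0.0, 1.0, 0.002, -0.0]
force: [-0.4, -0.2, -0.4]
grip_width: 1.001
```

```bash
cat > ringm.py <<'E'
from h import *
import sys
def hull(mask,near=None):
    cs,_=cv2.findContours(mask,cv2.RETR_EXTERNAL,cv2.CHAIN_APPROX_NONE)
    cs=[c for c in cs if cv2.contourArea(c)>60]
    if near is not None: c=min(cs,key=lambda c:np.hypot(*(c.reshape(-1,2).mean(0)-near)))
    else: c=max(cs,key=cv2.contourArea)
    return c
def hole(mask):
    cs,h=cv2.findContours(mask,cv2.RETR_CCOMP,cv2.CHAIN_APPROX_NONE)
    i=[k for k in range(len(cs)) if h[0][k][3]>=0]
    return max((cs[k] for k in i),key=cv2.contourArea) if i else None
def circ(C,cont,z):
    P=np.array([onz(C,p,z)[:2] for p in cont.reshape(-1,2).astype(float)])
    A=np.c_[2*P,np.ones(len(P))]; x=np.linalg.lstsq(A,(P**2).sum(1),rcond=None)[0]
    return x[:2],np.sqrt(x[2]+x[:2]@x[:2])
E
python3 - <<'E'
from ringm import *
im,s=snap("wrist","w1.png"); print(s["time_s"],s["eef_pos"].round(1),s["ee_rot"].round(3),s["joints"].round(2))
C=cam("wrist",s); print("exp px",proj(C,(519,-316,14)))
hsv=cv2.cvtColor(im,cv2.COLOR_BGR2HSV)
m=((hsv[:,:,1]<60)&(hsv[:,:,2]>90)).astype(np.uint8)*255
c=hull(m,proj(C,(519,-316,14))); print("outer",circ(C,c,14),c.reshape(-1,2).mean(0)); 
h=hole(m); 
if h is not None: print("hole top",circ(C,h,14), circ(C,h,2))
E
```

```text
1.4833 [ 518.1 -316.5  170.1] [-0.     1.     0.002 -0.   ] [-0.74  0.54  1.32 -0.    1.28  0.83]
exp px [322.38665478 180.98301291]
outer (array([ 523.87300781, -312.44289554]), np.float64(22.606309507490867)) [318.75572519 175.64885496]
hole top (array([ 524.25219511, -312.42646123]), np.float64(12.540471314947762)) (array([ 521.17553672, -312.29352712]), np.float64(13.044505738722483))
```

View pics/w1.png

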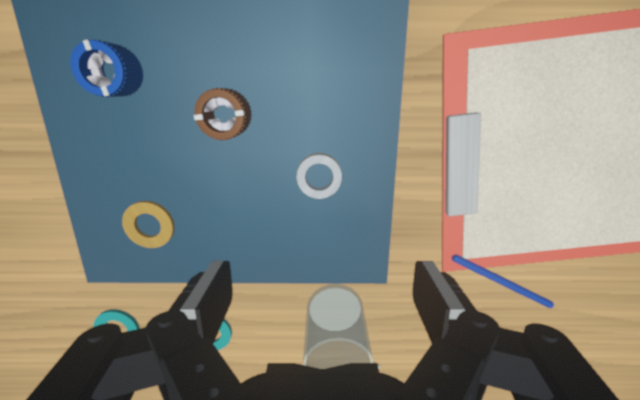

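>>> carry_out --steps '[0.1,-0.09,2.8,0,0,0,0.6,0.1,-0.09,2.8,0,0,0,0.6,0.1,-0.09,2.8,0,0,0,0.6,0.14,-0.08,2.6,0,0,0,0.6,0,0,0,0,0,0,0.6,0,0,0,0,0,0,0.6]'

```text
time_s: 2.03
eef_pos: [522.3, -312.9, 60.0]
ee_rot: [-0.001, 1.0, 0.001, -0.001]
force: [-0.3, -0.9, 0.7]
grip_width: 0.8
```

```bash
python3 - <<'E'
from ringm import *
im,s=snap("wrist","w2.png"); print(s["time_s"],s["eef_pos"].round(1),s["grip_width"])
C=cam("wrist",s); 
hsv=cv2.cvtColor(im,cv2.COLOR_BGR2HSV)
m=((hsv[:,:,1]<60)&(hsv[:,:,2]>90)).astype(np.uint8)*255
c=hull(m,proj(C,(522,-313,14))); print("outer",circ(C,c,14),c.reshape(-1,2).mean(0),"tcp px",proj(C,s["eef_pos"])); 
E
```

```text
2.0333 [ 522.3 -312.9   60. ] 0.8001253305013718
outer (array([ 524.51399739, -312.51627186]), np.float64(22.78002393400607)) [322.61340206 222.93298969] tcp px [323.35610949 263.85952335]
```

View pics/w2.png

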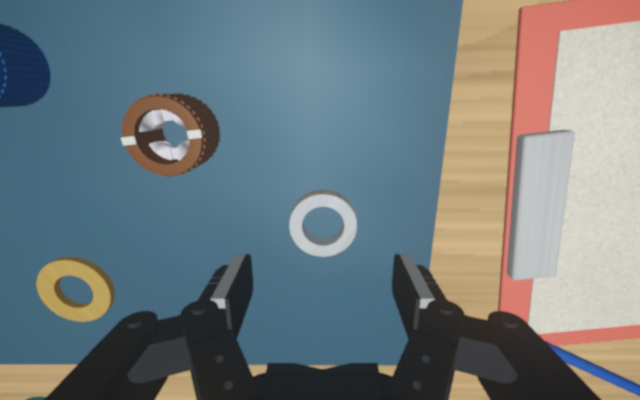

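>>> carry_out --steps '[0.15,-0.03,2.0,0,0,0,0.4,0,0,2.0,0,0,0,0.4,0,0,1.65,0,0,0,0.4,0,0,0,0,0,0,0.4,0,0,0,0,0,0,0.2,0,0,0,0,0,0,0,0,0,0,0,0,0,-0.1,0,0,0,0,0,0,-0.2,0,0,0,0,0,0,-0.2,0,0,0,0,0,0,-0.2]' --grip_force 30

```text
time_s: 2.92
eef_pos: [525.0, -313.7, 6.4]
ee_rot: [0.001, 1.0, 0.0, 0.001]
force: [-0.1, 0.2, 6.6]
grip_width: 0.492
```

```bash
python3 - <<'E'
from ringm import *
im,s=snap("wrist","w3.png"); print(s["time_s"],s["eef_pos"].round(1),s["grip_width"])
E
```

```text
2.9167 [ 525.  -313.7    6.4] 0.49213122975469487
```

View pics/w3.png

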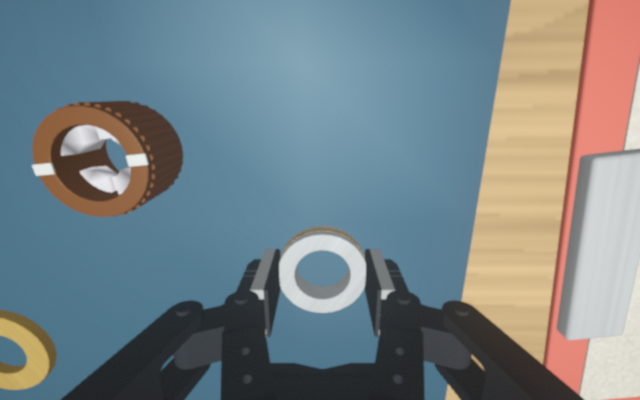

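Gripped; upward force of 6.6 N suggests the fingertips touch the mat. Lifting and checking how deep the bearing sits in the pads.

>>> carry_out --steps '[0,0,-1,0,0,0,-0.2,0,0,-3,0,0,0,-0.2,0,0,-3.5,0,0,0,-0.2,0,0,-3.5,0,0,0,-0.2,0,0,-3,0,0,0,-0.2,0,0,-2,0,0,0,-0.2,0,0,0,0,0,0,-0.2,0,0,0,0,0,0,-0.2]'

```text
time_s: 3.63
eef_pos: [524.4, -313.0, 165.7]
ee_rot: [0.001, 1.0, 0.0, 0.001]
force: [-0.6, 0.2, -1.1]
grip_width: 0.491
```

```bash
python3 - <<'E'
from ringm import *
im,s=snap("wrist","w4.png",(200,190,440,370),3.3); print(s["time_s"],s["eef_pos"].round(1),s["grip_width"],s["force"].round(1))
S=cam("scene"); p=proj(S,s["eef_pos"]).round().astype(int); print(p)
snap("scene","s4.png",(p[0]-60,p[1]-60,p[0]+60,p[1]+40),6)
E
```

```text
3.6333 [ 524.4 -313.   165.7] 0.49141618393831804 [-0.6  0.2 -1.1]
[194 159]
```

View pics/w4.png

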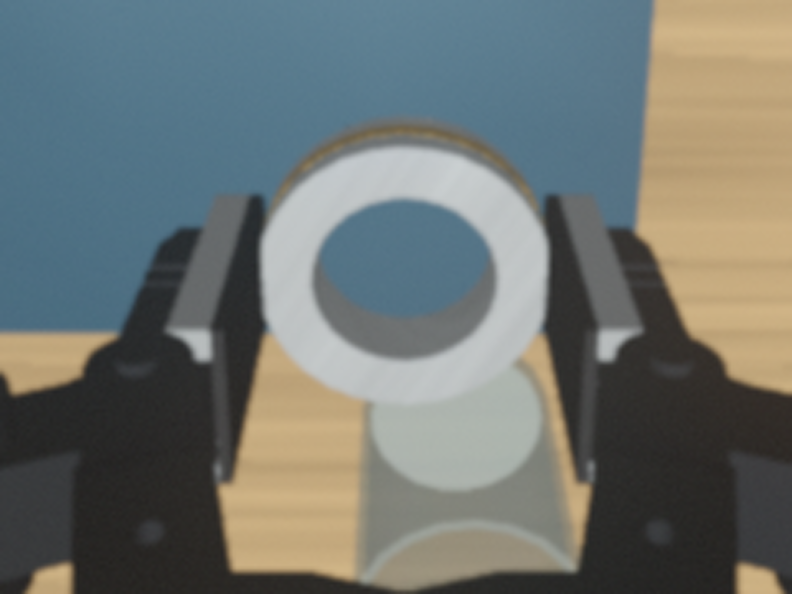

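View pics/s4.png

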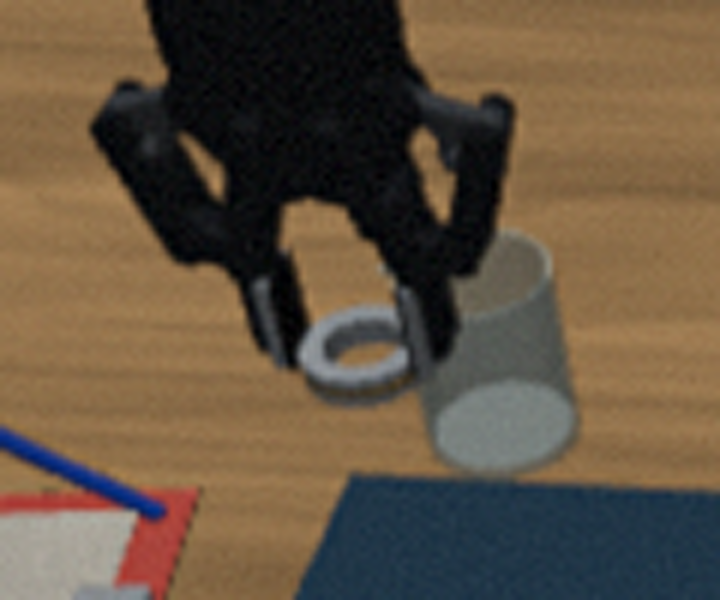

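>>> carry_out --steps '[0.08,-3.35,-0.06,0,0,0,-0.2,0.08,-3.35,-0.06,0,0,0,-0.2,0.08,-3.35,-0.06,0,0,0,-0.2,0.08,-3.35,-0.06,0,0,0,-0.2,0.08,-3.35,-0.06,0,0,0,-0.2,0.08,-3.35,-0.06,0,0,0,-0.2,0.08,-3.35,-0.06,0,0,0,-0.2,0.08,-3.35,-0.06,0,0,0,-0.2,0.08,-3.35,-0.06,0,0,0,-0.2,0.08,-3.35,-0.06,0,0,0,-0.2,0.08,-3.35,-0.06,0,0,0,-0.2,0.08,-3.35,-0.06,0,0,0,-0.2,0.08,-3.35,-0.06,0,0,0,-0.2,0.08,-3.35,-0.06,0,0,0,-0.2,0.08,-3.35,-0.06,0,0,0,-0.2,0,0,0,0,0,0,-0.2,0,0,0,0,0,0,-0.2,0,0,0,0,0,0,-0.2]'

```text
time_s: 5.23
eef_pos: [535.5, 189.4, 171.8]
ee_rot: [0.0, 1.0, 0.0, -0.001]
force: [-0.4, 0.0, 0.9]
grip_width: 0.494
```

```bash
python3 - <<'E'
from ringm import *
im,s=snap("wrist","w5.png"); print(s["time_s"],s["eef_pos"].round(1),s["ee_rot"].round(4),s["grip_width"],s["force"].round(1),s["joints"].round(2))
cv2.imwrite("pics/w5c.png",cv2.resize(im[60:240,200:440],None,fx=3.3,fy=3.3,interpolation=2))
C=cam("wrist",s)
g=cv2.cvtColor(cv2.imread("pics/raw_w4.png"),cv2.COLOR_BGR2HSV)
m=((g[:,:,1]<45)&(g[:,:,2]>150)).astype(np.uint8)*255; m[:, :270]=0;m[:,375:]=0;m[:225]=0;m[325:]=0
z=s["eef_pos"][2]+7.6
c=hull(m,(322,270)); e=circ(C,c,z); print(cv2.contourArea(c), e[0]-s["eef_pos"][:2],e[1])
E
```

```text
5.2333 [535.5 189.4 171.8] [ 3.e-04  1.e+00  3.e-04 -1.e-03] 0.4937819265789441 [-0.4  0.   0.9] [ 0.13  0.46  1.45 -0.    1.24  1.7 ]
6194.0 [-5.7947924  -1.28726597] 23.96789956302264
```

View pics/w5.png

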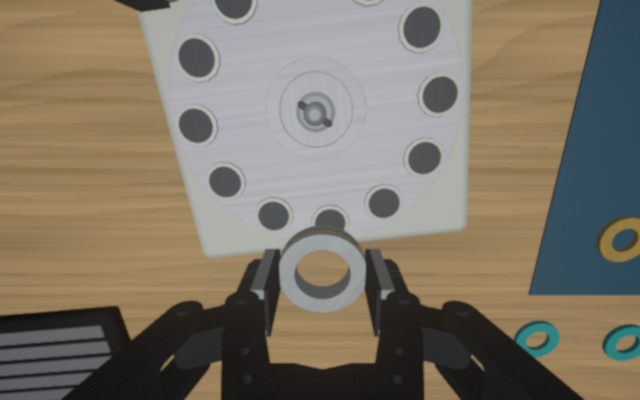

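View pics/w5c.png

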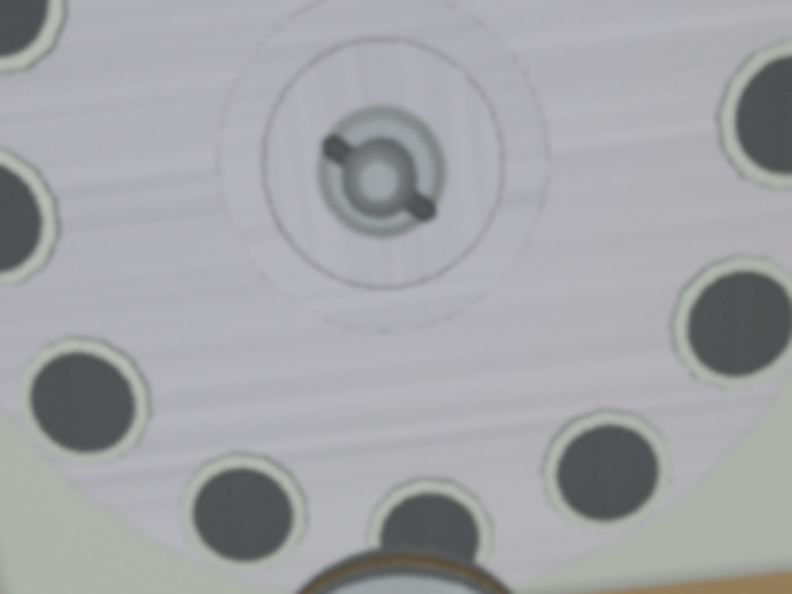

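```bash
python3 - <<'E'
from ringm import *
s=readout.sense();C=cam("wrist",s);E=s["eef_pos"]
print("bearing rel", [(onz(C,u,E[2]+7.6)-E).round(1) for u in ((322.4,274.2),(322.7,273.0))])
g=cv2.cvtColor(cv2.imread("pics/raw_w5.png"),cv2.COLOR_BGR2HSV)
m=(g[:,:,2]>165).astype(np.uint8)*255;m[:,:270]=0;m[:,375:]=0;m[:225]=0;m[325:]=0
h=hole(m); print(circ(C,h,E[2]+7.6)[0]-E[:2],circ(C,h,E[2]+7.6)[1],m[274,280:370:5])
a=onz(C,(301.2,104.8),130);b=onz(C,(329.7,123.9),130);print("pin",a.round(1),b.round(1),np.linalg.norm(a-b),np.arctan2(*(a-b)[1::-1]))
print("tip",onz(C,(315.2,114.5),136).round(1),"mid pin",((a+b)/2).round(1),"journal",onz(C,(315.8,112.1),116).round(1),"hub",onz(C,(316.1,109.4),98).round(1), onz(C,(316.1,109.4),95).round(1))
E
```

```text
bearing rel [array([-1.3,  0.5,  7.6]), array([-0.6,  0.3,  7.6])]Traceback (most recent call last):
  File "<stdin>", line 6, in <module>
  File "ringm.py", line 14, in circ
    P=np.array([onz(C,p,z)[:2] for p in cont.reshape(-1,2).astype(float)])
                                        ^^^^^^^^^^^^
AttributeError: 'NoneType' object has no attribute 'reshape'
```

```bash
python3 - <<'E'
from ringm import *
s=readout.sense();C=cam("wrist",s);E=s["eef_pos"]
a=onz(C,(301.2,104.8),130);b=onz(C,(329.7,123.9),130);print("pin",a.round(1),b.round(1),np.linalg.norm(a-b),np.arctan2(*(a-b)[1::-1]))
print("tip",onz(C,(315.2,114.5),136).round(1),"mid pin",((a+b)/2).round(1),"journal",onz(C,(315.8,112.1),116).round(1),"hub",onz(C,(316.1,109.4),98).round(1), onz(C,(316.1,109.4),95).round(1))
E
```

```text
pin [611.8 201.2 130. ] [601.4 185.2 130. ] 19.076716232204895 0.9928450327713502
tip [607.  193.3 136. ] mid pin [606.6 193.2 130. ] journal [607.1 193.3 116. ] hub [607.7 193.5  98. ] [607.6 193.5  95. ]
```

>>> carry_out --steps '[2.4,-0.12,0,0,0,0,-0.2,2.4,-0.12,0,0,0,0,-0.2,2.45,-0.11,0.5,0,0,0,-0.2,0,0,1.2,0,0,0,-0.2,0,0,0,0,0,0,-0.2,0,0,0,0,0,0,-0.2]'

```text
time_s: 5.78
eef_pos: [608.0, 192.2, 155.0]
ee_rot: [0.0, 1.0, -0.001, -0.001]
force: [0.1, -1.0, -1.8]
grip_width: 0.491
```

```bash
python3 - <<'E'
from ringm import *
im,s=snap("wrist","w6.png",(200,170,440,350),3.3); print(s["time_s"],s["eef_pos"].round(1),s["force"].round(1))
C=cam("wrist",s);print("axis tip px",proj(C,(607,193.3,136)), "bearing bottom hole centre px",proj(C,s["eef_pos"]+[-1,.4,-4.4]))
E
```

```text
5.7833 [608.  192.2 155. ] [ 0.1 -1.  -1.8]
axis tip px [321.27715644 248.07652345] bearing bottom hole centre px [322.56396361 261.21910833]
```

View pics/w6.png

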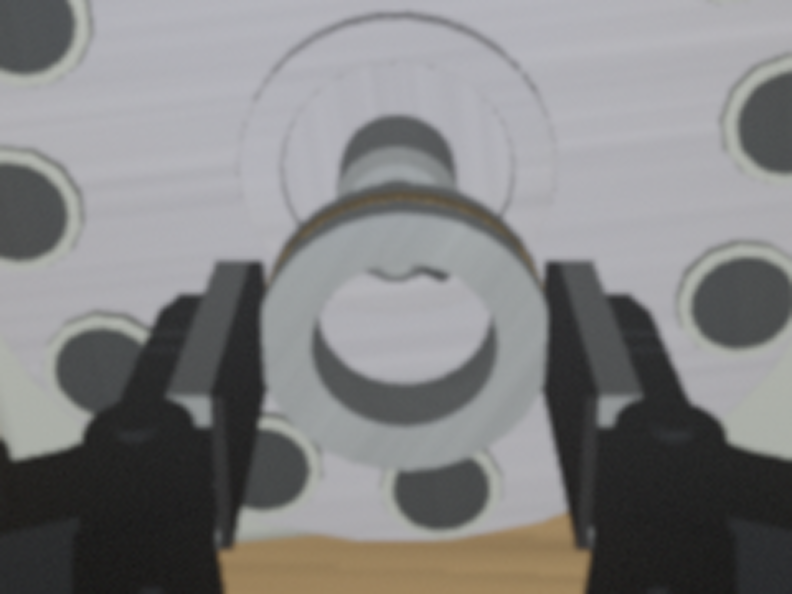

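>>> carry_out --steps '[0,-0.06,1.0,0,0,0,-0.2,0,0,1.0,0,0,0,-0.2,0,0,1.0,0,0,0,-0.2,0,0,0,0,0,0,-0.2]'

```text
time_s: 6.17
eef_pos: [607.1, 193.7, 123.0]
ee_rot: [0.0, 1.0, 0.0, -0.002]
force: [-0.1, -0.2, -1.3]
grip_width: 0.488
```

```bash
python3 - <<'E'
from ringm import *
im,s=snap("wrist","w7.png",(200,170,440,350),3.3); print(s["time_s"],s["eef_pos"].round(1),s["force"].round(1))
E
```

```text
6.1667 [607.1 193.7 123. ] [-0.1 -0.2 -1.3]
```

View pics/w7.png

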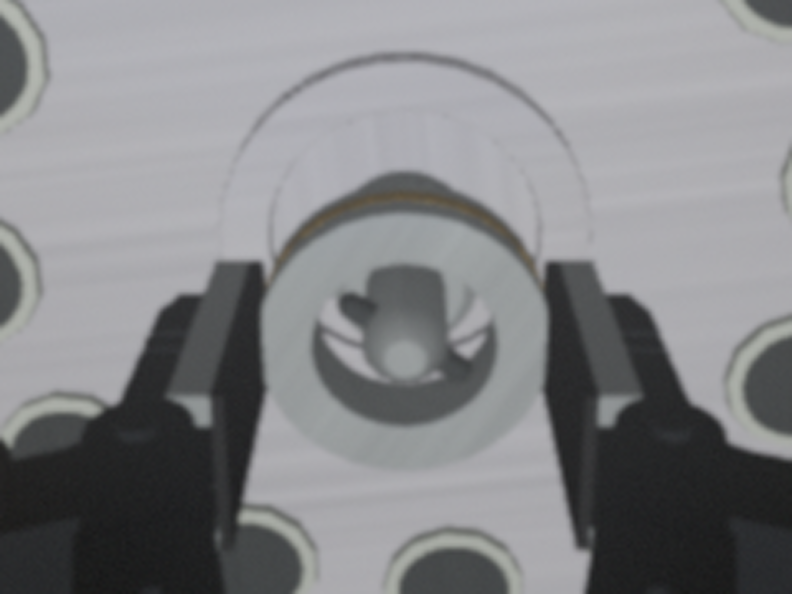

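>>> carry_out --steps '[0,0,0.4,0,0,0,-0.2,0,0,0.4,0,0,0,-0.2,0,0,0.4,0,0,0,-0.2,0,0,0.4,0,0,0,-0.2,0,0,0,0,0,0,-0.2,0,0,0,0,0,0,-0.2]'

```text
time_s: 6.72
eef_pos: [608.3, 193.9, 109.6]
ee_rot: [0.0, 1.0, 0.0, -0.0]
force: [0.1, -0.2, -0.3]
grip_width: 0.495
```

>>> carry_out --steps '[0,0,0.3,0,0,0,-0.2,0,0,0.3,0,0,0,-0.2,0,0,0,0,0,0,-0.2]'

```text
time_s: 6.97
eef_pos: [608.1, 193.8, 103.1]
ee_rot: [0.0, 1.0, 0.0, -0.0]
force: [-0.5, 0.2, -2.0]
grip_width: 0.495
```

>>> carry_out --steps '[0,0,0.2,0,0,0,-0.2,0,0,0.1,0,0,0,-0.2,0,0,0,0,0,0,-0.2]'

```text
time_s: 7.22
eef_pos: [608.3, 193.9, 100.5]
ee_rot: [0.0, 1.0, 0.0, -0.0]
force: [0.1, 0.1, -0.5]
grip_width: 0.49
```

```bash
python3 - <<'E'
from ringm import *
im,s=snap("wrist","w8.png",(200,170,440,350),3.3); print(s["time_s"],s["eef_pos"].round(1),s["force"].round(1))
E
```

```text
7.2167 [608.3 193.9 100.5] [ 0.1  0.1 -0.5]
```

View pics/w8.png

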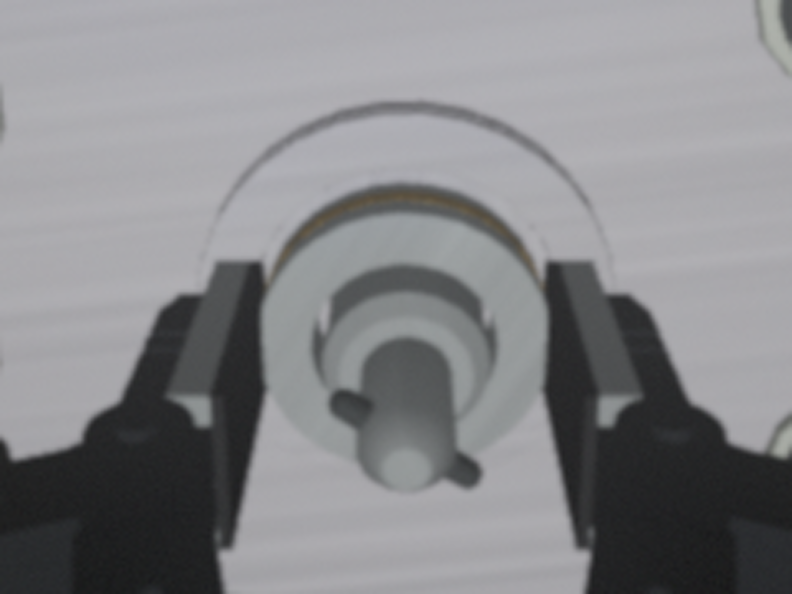

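>>> carry_out --steps '[0,0,0.1,0,0,0,-0.2,0,0,0.1,0,0,0,-0.2,0,0,0,0,0,0,-0.2,0,0,0,0,0,0,-0.2]'

```text
time_s: 7.6
eef_pos: [608.5, 193.9, 99.3]
ee_rot: [-0.0, 1.0, 0.0, 0.0]
force: [-2.0, 0.2, 2.6]
grip_width: 0.492
```

>>> carry_out --steps '[0,0,0.1,0,0,0,-0.2,0,0,0,0,0,0,-0.2]'

```text
time_s: 7.77
eef_pos: [608.5, 193.9, 98.1]
ee_rot: [-0.0, 1.0, 0.0, 0.0]
force: [-2.0, 0.3, 5.0]
grip_width: 0.494
```

>>> carry_out --steps '[0,0,0,0,0,0,0.1,0,0,0,0,0,0,0.25,0,0,0,0,0,0,0.4,0,0,-0.3,0,0,0,0.4,0,0,0,0,0,0,0.4]'

```text
time_s: 8.18
eef_pos: [608.6, 193.9, 101.2]
ee_rot: [-0.0, 1.0, 0.0, 0.0]
force: [-0.7, -0.2, -0.0]
grip_width: 0.701
```

```bash
python3 - <<'E'
from ringm import *
im,s=snap("wrist","w9.png",(200,170,440,350),3.3); print(s["time_s"],s["eef_pos"].round(1),s["force"].round(1),s["grip_width"])
E
```

```text
8.1833 [608.6 193.9 101.2] [-0.7 -0.2 -0. ] 0.701288385196017
```

View pics/w9.png

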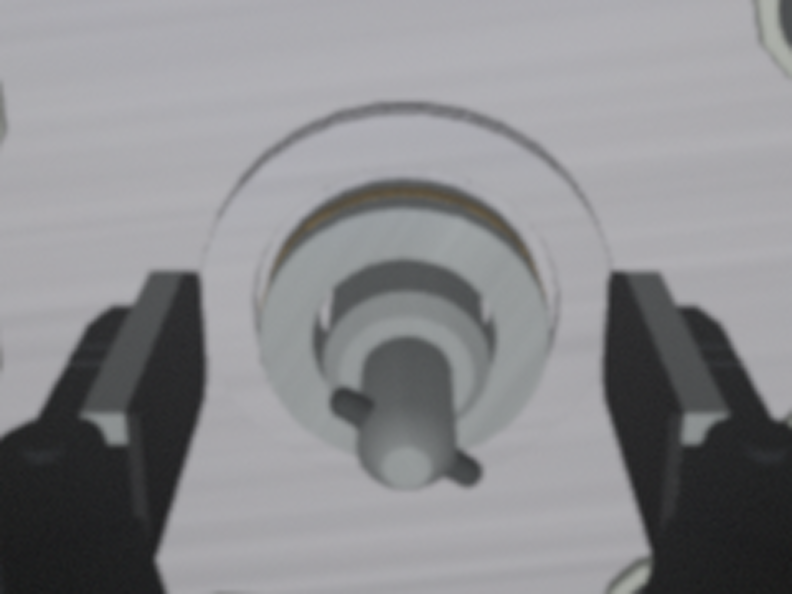

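>>> carry_out --steps '[0,0,-1.0,0,0,0,0.4,0,0,-1.0,0,0,0,0,0,0,0,0,0,0,-0.3,0,0,0,0,0,0,-0.3,0,0,0.4,0,0,0,-0.3,0,0,0.3,0,0,0,-0.3,0,0,0,0,0,0,-0.3]'

```text
time_s: 8.82
eef_pos: [607.8, 193.8, 112.4]
ee_rot: [0.0, 1.0, 0.0, -0.001]
force: [1.4, -0.1, -0.2]
grip_width: 0.351
```

>>> carry_out --steps '[0,0,0.3,0,0,0,-0.3,0,0,0,0,0,0,-0.3]'

```text
time_s: 8.98
eef_pos: [608.1, 193.8, 110.0]
ee_rot: [0.0, 1.0, 0.0, -0.001]
force: [-0.1, 0.6, -0.3]
grip_width: 0.35
```

>>> carry_out --steps '[0,0,0.3,0,0,0,-0.3,0,0,0,0,0,0,-0.3]'

```text
time_s: 9.15
eef_pos: [608.2, 193.8, 107.2]
ee_rot: [0.0, 1.0, 0.0, -0.0]
force: [-0.3, -0.1, -0.8]
grip_width: 0.352
```

>>> carry_out --steps '[0,0,0.2,0,0,0,-0.3,0,0,0,0,0,0,-0.3]'

```text
time_s: 9.32
eef_pos: [608.5, 193.9, 105.9]
ee_rot: [-0.0, 1.0, 0.0, 0.0]
force: [-1.2, -1.0, 3.7]
grip_width: 0.348
```

>>> carry_out --steps '[0,0,0.2,0,0,0,-0.3,0,0,0,0,0,0,-0.3]'

```text
time_s: 9.48
eef_pos: [608.6, 193.9, 104.2]
ee_rot: [-0.0, 1.0, 0.0, 0.0]
force: [-1.9, -0.2, 5.6]
grip_width: 0.352
```

>>> carry_out --steps '[0,0,0.2,0,0,0,-0.3,0,0,0,0,0,0,-0.3]'

```text
time_s: 9.65
eef_pos: [608.6, 193.9, 102.4]
ee_rot: [-0.0, 1.0, 0.0, 0.0]
force: [-3.2, 0.8, 7.3]
grip_width: 0.35
```

>>> carry_out --steps '[0,0,-3.0,0,0,0,-0.3,0,0,-3.5,0,0,0,0.3,-1.3,3.0,-0.5,0,0,0,0.6,-1.3,3.0,0,0,0,0,0.6,-1.3,3.0,0,0,0,0,0.6,-1.3,3.0,0,0,0,0,0.6,-1.3,3.0,0,0,0,0,0.6,-1.3,3.0,0,0,0,0,0.6,-1.3,3.0,0,0,0,0,0.6,-1.3,3.0,0,0,0,0,0.6,-1.3,3.0,1.5,0,0,0,0.6,-1.3,3.0,3,0,0,0,0.6,-1.2,2.8,3,0,0,0,0.6,0,0,2,0,0,0,0.6,0,0,0,0,0,0,0.6,0,0,0,0,0,0,0.6]'

```text
time_s: 10.98
eef_pos: [467.5, -131.5, 79.3]
ee_rot: [-0.0, 1.0, -0.0, -0.001]
force: [-0.2, 0.9, 1.1]
grip_width: 0.801
```

```bash
python3 - <<'E'
from ringm import *
im,s=snap("wrist","w10.png"); print(s["time_s"],s["eef_pos"].round(1),s["ee_rot"].round(4),s["grip_width"])
C=cam("wrist",s); 
hsv=cv2.cvtColor(im,cv2.COLOR_BGR2HSV)
m=cv2.inRange(hsv,(15,90,80),(32,255,255))
m[:, :]=cv2.morphologyEx(m,cv2.MORPH_OPEN,np.ones((3,3)))
n=proj(C,(468,-134,8)); c=hull(m,n); print(n,"outer",circ(C,c,8),c.reshape(-1,2).mean(0),cv2.contourArea(c))
E
```

```text
10.9833 [ 467.5 -131.5   79.3] [-4.e-04  1.e+00 -0.e+00 -5.e-04] 0.8010641662470727
[326.61801381 212.52535923] outer (array([ 469.36007267, -133.09948307]), np.float64(25.206241047116954)) [325.31088083 209.64766839] 3607.5
```

View pics/w10.png

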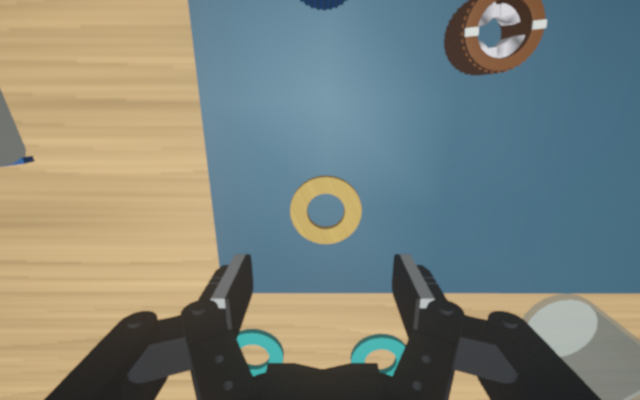

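>>> carry_out --steps '[0.1,0.15,2.5,0,0,0,0.45,0,0,2.5,0,0,0,0.45,0,0,2.0,0,0,0,0.45,0,0,0.5,0,0,0,0.45,0,0,0,0,0,0,0.45]'

```text
time_s: 11.45
eef_pos: [469.1, -132.6, 4.7]
ee_rot: [-0.0, 1.0, 0.001, -0.0]
force: [0.8, 0.3, 0.2]
grip_width: 0.722
```

```bash
python3 - <<'E'
from ringm import *
im,s=snap("wrist","w11.png",(200,170,440,350),3.3); print(s["time_s"],s["eef_pos"].round(1),s["force"].round(1),s["grip_width"])
E
```

```text
11.45 [ 469.1 -132.6    4.7] [0.8 0.3 0.2] 0.722100469691806
```

View pics/w11.png

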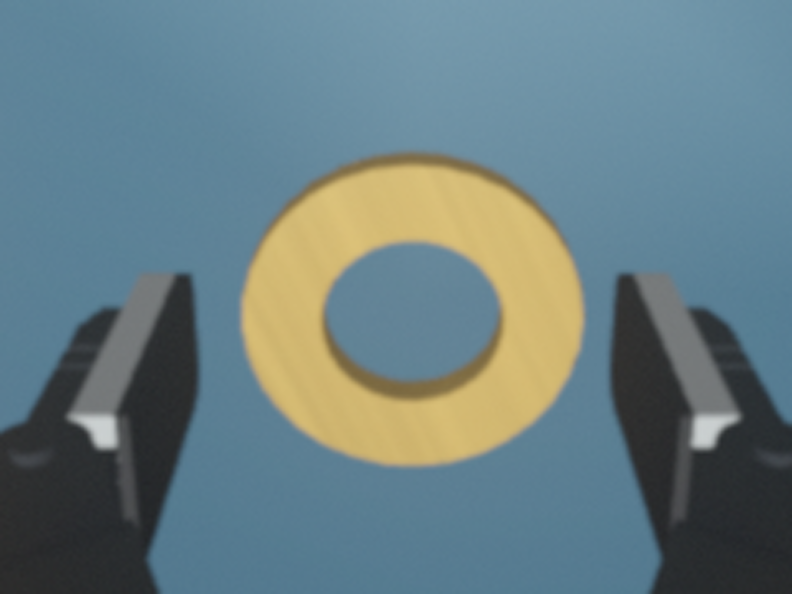

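>>> carry_out --steps '[0,0,0.5,0,0,0,0.45,0,0,0,0,0,0,0.3,0,0,0,0,0,0,0.1,0,0,0,0,0,0,0,0,0,0,0,0,0,0,0,0,0,0,0,0,0]' --grip_force 30

```text
time_s: 12.0
eef_pos: [469.1, -133.2, 0.5]
ee_rot: [0.0, 1.0, 0.0, 0.001]
force: [-1.5, 2.3, 4.5]
grip_width: 0.583
```

>>> carry_out --steps '[0,0,-1,0,0,0,0,0,0,-3,0,0,0,0,0,0,-3.5,0,0,0,0,0,0,-3.5,0,0,0,0,0,0,-3,0,0,0,0,0,0,-3,0,0,0,0,0,0,0,0,0,0,0,0,0,0,0,0,0,0]'

```text
time_s: 12.67
eef_pos: [469.0, -133.4, 171.3]
ee_rot: [0.001, 1.0, 0.0, 0.002]
force: [-0.3, -0.1, -1.3]
grip_width: 0.583
```

```bash
python3 - <<'E'
from ringm import *
im,s=snap("wrist","w12.png",(200,170,440,350),3.3); print(s["time_s"],s["eef_pos"].round(1),s["force"].round(1),s["grip_width"])
C=cam("wrist",s)
hsv=cv2.cvtColor(im,cv2.COLOR_BGR2HSV); m=cv2.inRange(hsv,(15,90,110),(32,255,255))
m[:200]=0;m[330:]=0;m[:,:255]=0;m[:,390:]=0
h=hole(m)
if h is not None:
  for dz in (2,5,8): e=circ(C,h,s["eef_pos"][2]+dz);print(dz,e[0]-s["eef_pos"][:2],e[1])
E
```

```text
12.6667 [ 469.  -133.4  171.3] [-0.3 -0.1 -1.3] 0.5830870577083167
2 [-32.52706091   0.14835318] 0.9748398185963595
5 [-30.08296237   0.16365774] 0.9540682686679705
8 [-27.63886383   0.17896231] 0.9332967187558402
```

View pics/w12.png

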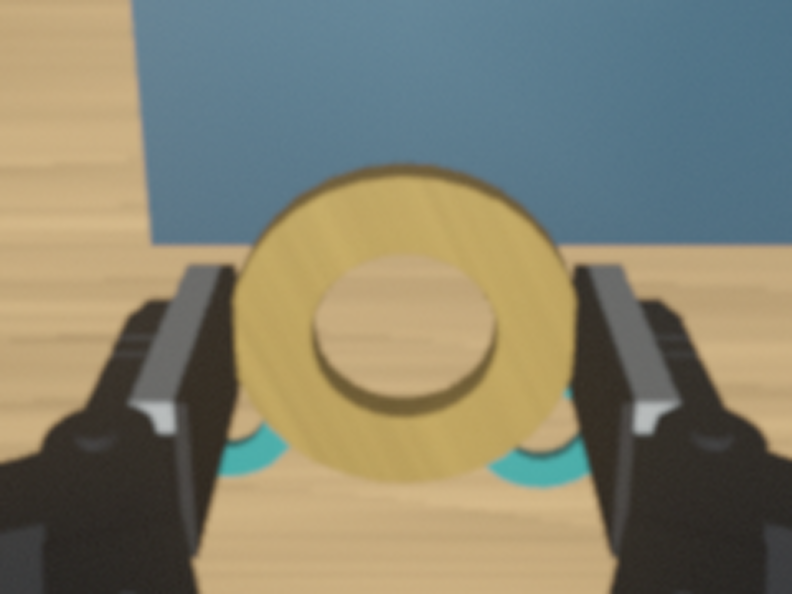

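>>> carry_out --steps '[1.15,-2.72,0,0,0,0,0,1.15,-2.72,0,0,0,0,0,1.15,-2.72,0,0,0,0,0,1.15,-2.72,0,0,0,0,0,1.15,-2.72,0,0,0,0,0,1.15,-2.72,0,0,0,0,0,1.15,-2.72,0,0,0,0,0,1.15,-2.72,0,0,0,0,0,1.15,-2.72,0,0,0,0,0,1.15,-2.72,0,0,0,0,0,1.15,-2.72,0.5,0,0,0,0,1.15,-2.72,1.0,0,0,0,0,0,0,0.5,0,0,0,0,0,0,0,0,0,0,0,0,0,0,0,0,0,0]'

```text
time_s: 13.97
eef_pos: [605.8, 192.8, 148.1]
ee_rot: [0.0, 1.0, 0.0, -0.001]
force: [-0.5, 0.2, 0.3]
grip_width: 0.581
```

```bash
python3 - <<'E'
from ringm import *
im,s=snap("wrist","w13.png",(200,170,440,350),3.3); print(s["time_s"],s["eef_pos"].round(1),s["ee_rot"].round(4),s["force"].round(1),s["grip_width"])
E
```

```text
13.9667 [605.8 192.8 148.1] [ 3.0e-04  1.0e+00  1.0e-04 -1.4e-03] [-0.5  0.2  0.3] 0.5812025275621211
```

View pics/w13.png

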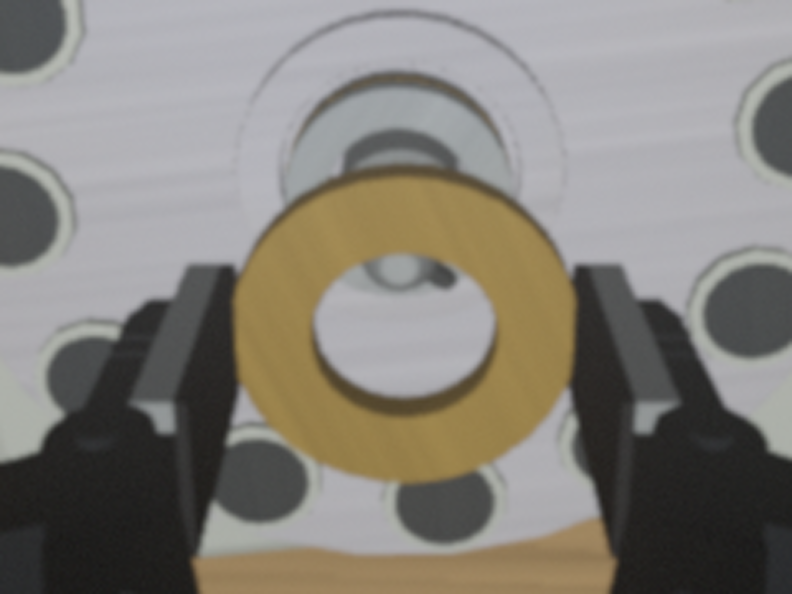

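>>> carry_out --steps '[0.1,-0.05,1.0,0,0,0,0,0,0,1.0,0,0,0,0,0,0,1.0,0,0,0,0,0,0,0,0,0,0,0,0,0,0,0,0,0,0]'

```text
time_s: 14.43
eef_pos: [607.1, 193.5, 118.5]
ee_rot: [0.0, 1.0, -0.0, -0.001]
force: [0.6, -0.3, -0.7]
grip_width: 0.584
```

```bash
python3 - <<'E'
from ringm import *
im,s=snap("wrist","w14.png",(200,170,440,350),3.3); print(s["time_s"],s["eef_pos"].round(1),s["ee_rot"].round(4),s["force"].round(1),s["grip_width"])
E
```

```text
14.4333 [607.1 193.5 118.5] [ 1.e-04  1.e+00 -0.e+00 -8.e-04] [ 0.6 -0.3 -0.7] 0.583501394590896
```

View pics/w14.png

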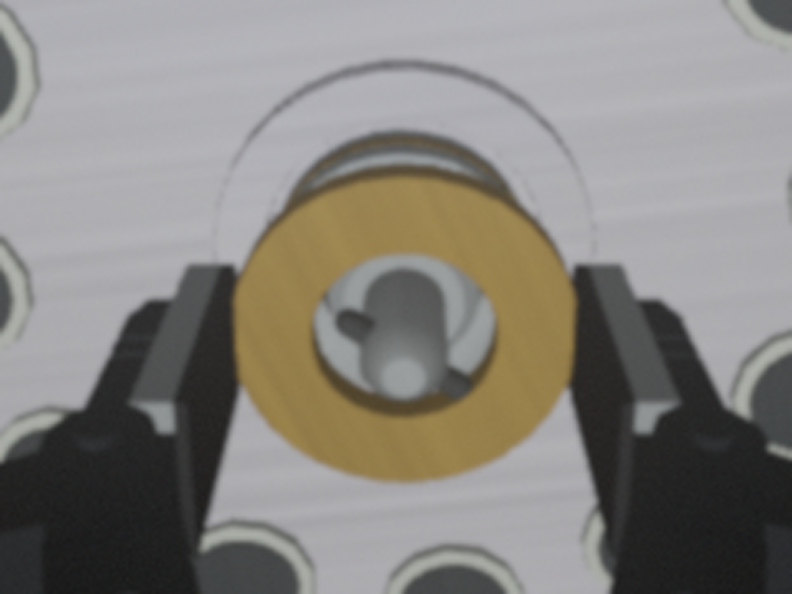

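>>> carry_out --steps '[0,0,0.4,0,0,0,0,0,0,0.4,0,0,0,0,0,0,0.2,0,0,0,0,0,0,0,0,0,0,0]'

```text
time_s: 14.82
eef_pos: [607.2, 193.8, 108.8]
ee_rot: [0.0, 1.0, 0.0, -0.0]
force: [-0.2, -0.9, -0.8]
grip_width: 0.583
```

>>> carry_out --steps '[0,0,0.15,0,0,0,0,0,0,0.15,0,0,0,0,0,0,0,0,0,0,0]'

```text
time_s: 15.07
eef_pos: [607.4, 193.8, 106.1]
ee_rot: [0.0, 1.0, 0.0, -0.0]
force: [-0.4, 0.6, -0.1]
grip_width: 0.58
```

>>> carry_out --steps '[0,0,0.1,0,0,0,0,0,0,0,0,0,0,0]'

```text
time_s: 15.23
eef_pos: [607.6, 193.8, 105.6]
ee_rot: [-0.0, 1.0, 0.0, 0.0]
force: [-0.3, -0.5, 0.5]
grip_width: 0.586
```

>>> carry_out --steps '[0,0,0.1,0,0,0,0,0,0,0,0,0,0,0]'

```text
time_s: 15.4
eef_pos: [607.6, 193.8, 104.7]
ee_rot: [-0.0, 1.0, 0.0, 0.0]
force: [-1.8, 0.0, 3.8]
grip_width: 0.584
```

>>> carry_out --steps '[0,0,0,0,0,0,0.15,0,0,0,0,0,0,0.3,0,0,0,0,0,0,0.5,0,0,0,0,0,0,0.5]'

```text
time_s: 15.73
eef_pos: [607.4, 193.8, 104.1]
ee_rot: [0.0, 1.0, 0.0, -0.0]
force: [-0.9, -1.0, 0.1]
grip_width: 0.751
```

```bash
python3 - <<'E'
from ringm import *
im,s=snap("wrist","w15.png",(200,170,440,350),3.3); print(s["time_s"],s["eef_pos"].round(1),s["ee_rot"].round(4),s["force"].round(1),s["grip_width"])
E
```

```text
15.7333 [607.4 193.8 104.1] [ 0.e+00  1.e+00  2.e-04 -2.e-04] [-0.9 -1.   0.1] 0.7506769926120612
```

View pics/w15.png

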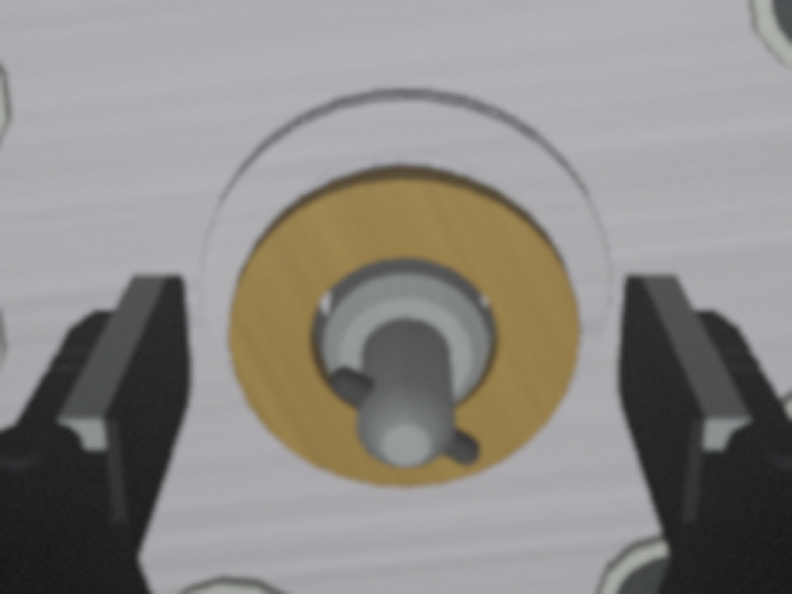

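>>> carry_out --steps '[0,0,-3.0,0,0,0,0.5,0,0,-3.5,0,0,0,0.5,0,2.8,-0.5,0,0,0,0.5,0,3.0,0,0,0,0,0.4,0,3.0,0,0,0,0,0.4,0,3.0,0,0,0,0,0.4,0,3.0,0,0,0,0,0.4,0,3.0,0,0,0,0,0.4,0,3.0,0,0,0,0,0.4,0,3.0,0,0,0,0,0.4,0,3.0,0,0,0,0,0.4,0,3.0,0.5,0,0,0,0.4,0.3,3.0,2,0,0,0,0.4,0.2,0,2,0,0,0,0.4,0,0,2,0,0,0,0.4,0,0,0,0,0,0,0.4]'

```text
time_s: 17.12
eef_pos: [610.7, -134.0, 105.2]
ee_rot: [-0.001, 1.0, -0.0, -0.003]
force: [-0.1, -0.0, -1.2]
grip_width: 0.701
```

```bash
python3 - <<'E'
from ringm import *
im,s=snap("wrist","w16.png"); print(s["time_s"],s["eef_pos"].round(1),s["ee_rot"].round(4),s["grip_width"],s["joints"].round(2))
C=cam("wrist",s); 
n=proj(C,(617,-134,34)); print(n)
x,y=(int(n[0])-80,int(n[1])-60); x=max(x,0);y=max(y,0);print(x,y)
cv2.imwrite("pics/w16c.png",cv2.resize(im[y:y+120,x:x+160],None,fx=5,fy=5,interpolation=2))
E
```

```text
17.1167 [ 610.7 -134.   105.2] [-1.4e-03  1.0e+00 -3.0e-04 -3.3e-03] 0.7008889944172187 [-0.4   0.65  1.32  0.    1.18  1.17]
[323.29128517 204.58483993]
243 144
```

View pics/w16.png

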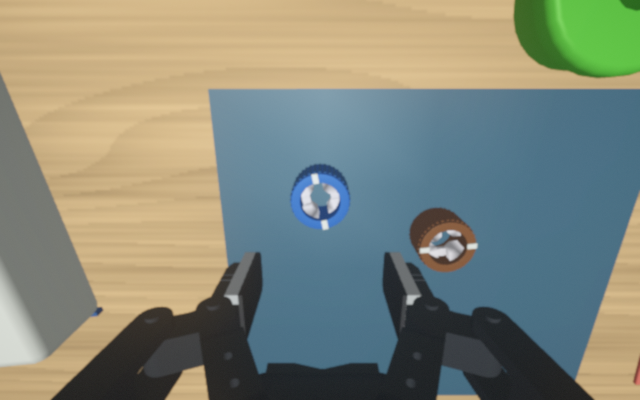

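View pics/w16c.png

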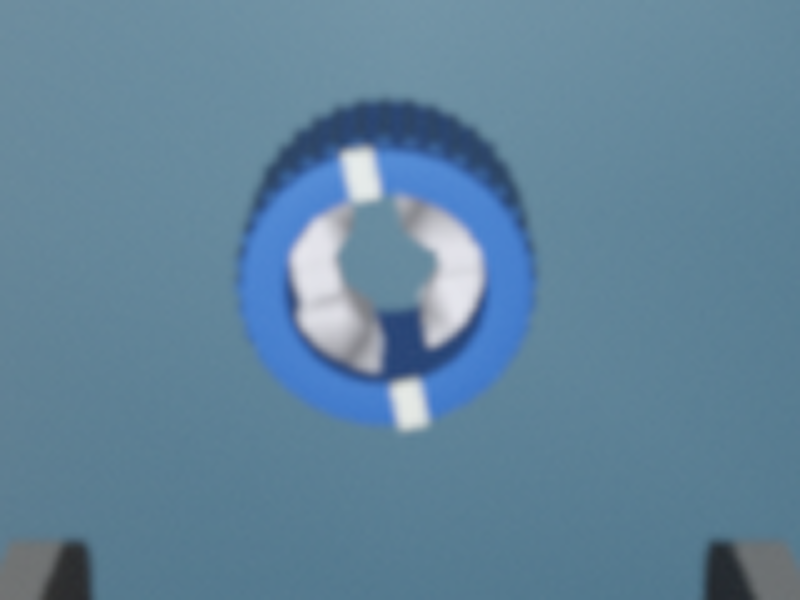

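```bash
python3 - <<'E'
from ringm import *
s=readout.sense();C=cam("wrist",s)
a=onz(C,(315,178.8),34);b=onz(C,(324.6,224.8),34);print(a.round(1),b.round(1),((a+b)/2).round(1),np.linalg.norm(a-b),np.arctan2(*(a-b)[1::-1]))
# circle edges of rim
l=onz(C,(243+238/5,144+285/5),34);r=onz(C,(243+537/5,144+285/5),34);print(l.round(1),r.round(1))
print(q2R(s["ee_rot"]).round(4))
E
```

```text
[ 636.5 -128.1   34. ] [ 601.3 -135.    34. ] [ 618.9 -131.6   34. ] 35.81255101326131 0.19236858241131605
[ 620.  -110.4   34. ] [ 620.  -153.5   34. ]
[[ 1.0e+00  1.0e-04 -3.8e-03]
 [ 1.0e-04 -1.0e+00  1.6e-03]
 [-3.8e-03 -1.6e-03 -1.0e+00]]
```

>>> carry_out --steps '[0.78,-0.22,1.5,0,0,0,0.4,0,0,1.0,0,0,-1.15,0.4,0,0,1.0,0,0,-1.15,0.4,0,0,1.0,0,0,-1.14,0.4,0,0,1.0,0,0,0,0.4,0,0,0,0,0,0,0.4]'

```text
time_s: 17.67
eef_pos: [620.1, -131.5, 53.6]
ee_rot: [-0.0, 0.989, 0.148, -0.001]
force: [-0.1, -0.6, -1.0]
grip_width: 0.703
```

```bash
python3 - <<'E'
from ringm import *
im,s=snap("wrist","w17.png"); print(s["time_s"],s["eef_pos"].round(1),s["ee_rot"].round(4),s["grip_width"])
C=cam("wrist",s); print(proj(C,(618.9,-131.8,34)))
E
```

```text
17.6667 [ 620.1 -131.5   53.6] [-4.000e-04  9.889e-01  1.485e-01 -7.000e-04] 0.7025347337924369
[322.75009637 248.28179308]
```

View pics/w17.png

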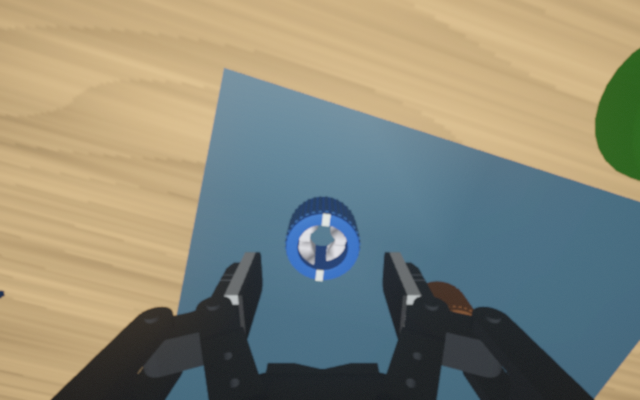

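>>> carry_out --steps '[0,0,1.5,0,0,0,0.4,0,0,1.5,0,0,0,0.4,0,0,1.4,0,0,0,0.4,0,0,0,0,0,0,0.2,0,0,0,0,0,0,0,0,0,0,0,0,0,-0.2,0,0,0,0,0,0,-0.3,0,0,0,0,0,0,-0.3]' --grip_force 40

```text
time_s: 18.38
eef_pos: [621.0, -132.2, 11.6]
ee_rot: [0.001, 0.989, 0.15, 0.001]
force: [-0.3, 0.5, 2.6]
grip_width: 0.475
```

>>> carry_out --steps '[0,0,-1,0,0,0,-0.3,0,0,-3,0,0,0,-0.3,0,0,-3.5,0,0,0,-0.3,0,0,-3.5,0,0,0,-0.3,0,0,-3.5,0,0,0,-0.3,0,0,-2,0,0,0,-0.3,0,0,0,0,0,0,-0.3,0,0,0,0,0,0,-0.3]'

```text
time_s: 19.05
eef_pos: [620.6, -132.0, 176.8]
ee_rot: [0.001, 0.989, 0.15, 0.001]
force: [-0.7, -0.1, -2.2]
grip_width: 0.473
```

```bash
python3 - <<'E'
from ringm import *
im,s=snap("wrist","w18.png",(200,170,440,350),3.3); print(s["time_s"],s["eef_pos"].round(1),s["ee_rot"].round(4),s["grip_width"],s["joints"].round(2))
E
```

```text
19.05 [ 620.6 -132.   176.8] [6.000e-04 9.887e-01 1.497e-01 1.000e-03] 0.4729475479079691 [-0.39  0.6   1.22 -0.    1.33  0.88]
```

View pics/w18.png

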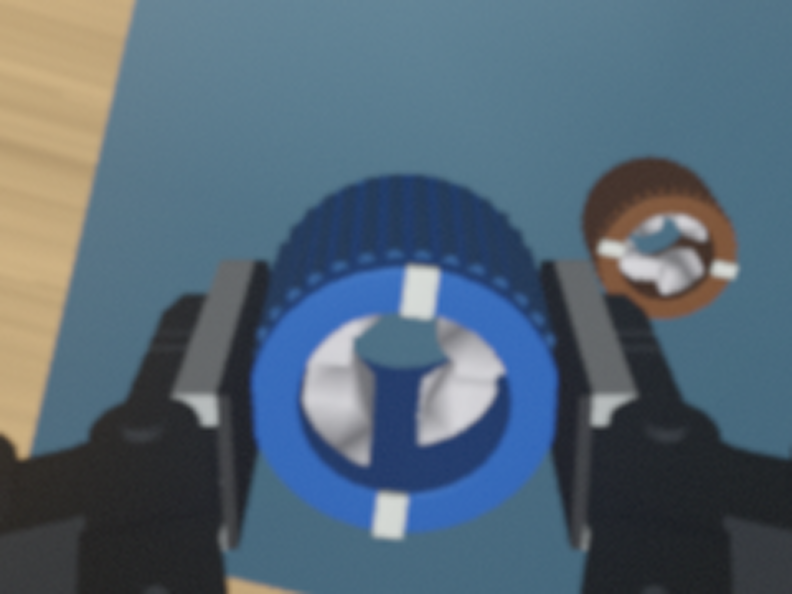

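```bash
python3 - <<'E'
from ringm import *
s=readout.sense();C=cam("wrist",s);E=s["eef_pos"];R=q2R(s["ee_rot"])
z=E[2]+22.4
f=lambda x,y:(200+x/3.3,170+y/3.3)
a=onz(C,f(420,292),z);b=onz(C,f(391,515),z);
print("len",np.linalg.norm(a-b),"yaw world",np.arctan2(*(a-b)[1::-1]),"tool rel",(R.T@((a+b)/2-E)).round(2),"toolx yaw",np.arctan2(R[1,0],R[0,0]))
l=onz(C,f(252,393),z);r=onz(C,f(558,393),z);print("edge ctr tool",(R.T@((l+r)/2-E)).round(2),np.linalg.norm(l-r))
c=onz(C,f(405,399),z);print("rim ellipse ctr",(R.T@(c-E)).round(2))
E
```

```text
len 35.3451859276985 yaw world 0.19058397713807784 tool rel [ -1.81  -0.15 -22.4 ] toolx yaw 0.3004079324640732
edge ctr tool [  0.54  -0.15 -22.4 ] 40.95198563087107
rim ellipse ctr [ -0.4   -0.14 -22.4 ]
```

>>> carry_out --steps '[0.7,-2.63,0,0,0,0,-0.3,0.7,-2.63,0,0,0,0,-0.3,0.7,-2.63,0,0,0,0,-0.3,0.7,-2.63,0,0,0,0,-0.3,0.7,-2.63,0,0,0,0,-0.3,0.7,-2.63,0,0,0,0,-0.3,0.7,-2.63,0,0,0,0,-0.3,0.7,-2.63,0,0,0,0,-0.3,0.7,-2.63,0,0,0,0,-0.3,0.7,-2.63,0,0,0,0,-0.3,0.7,-2.63,0,0,0,0,-0.3,0.69,-2.63,0,0,0,0,-0.3,0,0,0,0,0,0,-0.3]'

```text
time_s: 20.18
eef_pos: [605.6, 198.6, 173.5]
ee_rot: [-0.001, 0.988, 0.152, -0.002]
force: [-1.2, -0.2, -0.9]
grip_width: 0.475
```

>>> carry_out --steps '[0,0,0.1,0,0,-1.15,-0.3,0,0,0.1,0,0,-1.15,-0.3,0,0,0.1,0,0,-1.15,-0.3,0,0,0.1,0,0,-1.15,-0.3,0,0,0.1,0,0,-1.15,-0.3,0,0,0.1,0,0,-1.15,-0.3,0,0,0.1,0,0,-1.15,-0.3,0,0,0.1,0,0,-1.12,-0.3,0,0,0,0,0,0,-0.3,0,0,0,0,0,0,-0.3]'

```text
time_s: 21.02
eef_pos: [606.7, 193.9, 166.2]
ee_rot: [-0.0, 0.853, 0.522, -0.001]
force: [-0.3, 0.4, -1.4]
grip_width: 0.474
```

```bash
python3 - <<'E'
from ringm import *
im,s=snap("wrist","w19.png",(200,170,440,350),3.3); print(s["time_s"],s["eef_pos"].round(1),s["ee_rot"].round(4),s["grip_width"],s["joints"].round(2),s["force"].round(1))
R=q2R(s["ee_rot"]);print("toolx yaw",np.arctan2(R[1,0],R[0,0]),R[:,2].round(4)); plan((607.6,194.4,160))
E
```

```text
21.0167 [606.7 193.9 166.2] [-4.000e-04  8.532e-01  5.216e-01 -1.000e-03] 0.47409106560562825 [ 0.13  0.61  1.22 -0.    1.32  0.6 ] [-0.3  0.4 -1.4]
toolx yaw 1.0975441780052069 [-2.2e-03 -4.0e-04 -1.0e+00]
tool shift cm [0.07 0.05 0.65]
```

View pics/w19.png

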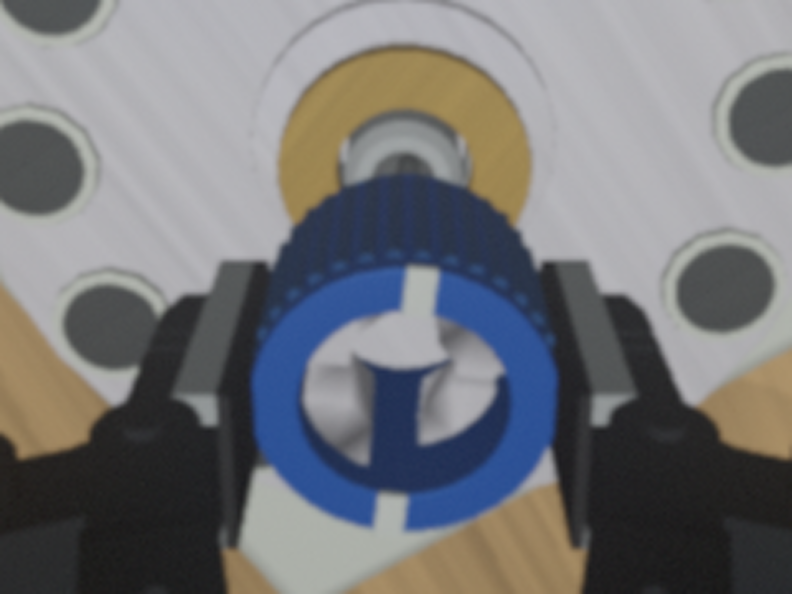

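>>> carry_out --steps '[0.05,0,1.0,0,0,0,-0.3,0,0,1.0,0,0,0,-0.3,0,0,0.8,0,0,0,-0.3,0,0,0,0,0,0,-0.3,0,0,0,0,0,0,-0.3]'

```text
time_s: 21.48
eef_pos: [607.0, 194.7, 138.5]
ee_rot: [-0.0, 0.852, 0.523, -0.001]
force: [-0.4, 0.8, 0.0]
grip_width: 0.471
```

```bash
python3 - <<'E'
from ringm import *
im,s=snap("wrist","w20.png",(200,170,440,350),3.3); print(s["time_s"],s["eef_pos"].round(1),s["ee_rot"].round(4),s["force"].round(1))
E
```

```text
21.4833 [607.  194.7 138.5] [-3.000e-04  8.524e-01  5.229e-01 -7.000e-04] [-0.4  0.8  0. ]
```

View pics/w20.png

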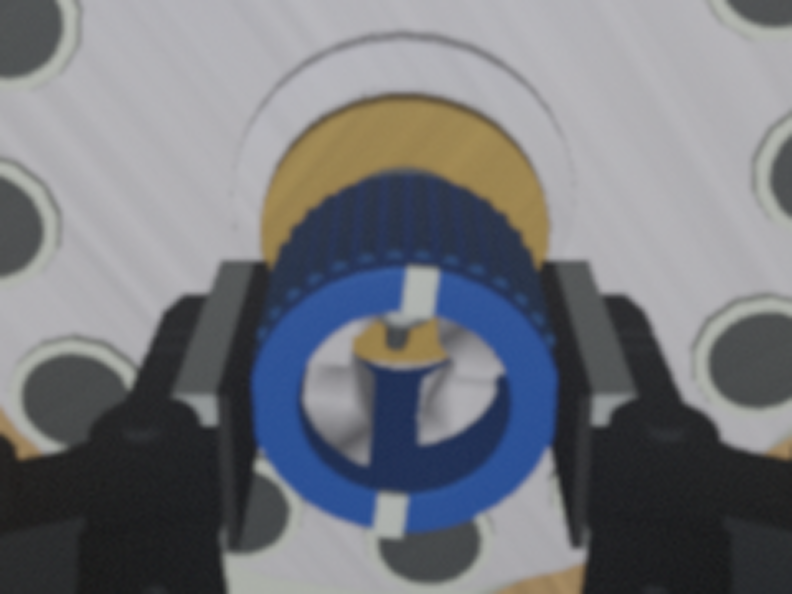

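>>> carry_out --steps '[0,0,0.3,0,0,0,-0.3,0,0,0.3,0,0,0,-0.3,0,0,0,0,0,0,-0.3,0,0,0,0,0,0,-0.3]'

```text
time_s: 21.87
eef_pos: [607.3, 194.7, 133.3]
ee_rot: [-0.0, 0.852, 0.523, -0.0]
force: [0.2, 1.1, -1.0]
grip_width: 0.47
```

>>> carry_out --steps '[0,0,0.2,0,0,0,-0.3,0,0,0.2,0,0,0,-0.3,0,0,0,0,0,0,-0.3]'

```text
time_s: 22.12
eef_pos: [607.2, 194.7, 128.9]
ee_rot: [-0.0, 0.852, 0.523, -0.0]
force: [-0.2, 0.6, -0.6]
grip_width: 0.475
```

>>> carry_out --steps '[0,0,0.2,0,0,0,-0.3,0,0,0,0,0,0,-0.3]'

```text
time_s: 22.28
eef_pos: [607.2, 194.7, 127.0]
ee_rot: [-0.0, 0.852, 0.523, -0.0]
force: [-0.6, -0.5, -0.7]
grip_width: 0.475
```

```bash
python3 - <<'E'
from ringm import *
im,s=snap("wrist","w21.png",(200,170,440,350),3.3); print(s["time_s"],s["eef_pos"].round(1),s["ee_rot"].round(4),s["force"].round(1))
E
```

```text
22.2833 [607.2 194.7 127. ] [-1.000e-04  8.523e-01  5.230e-01 -2.000e-04] [-0.6 -0.5 -0.7]
```

View pics/w21.png

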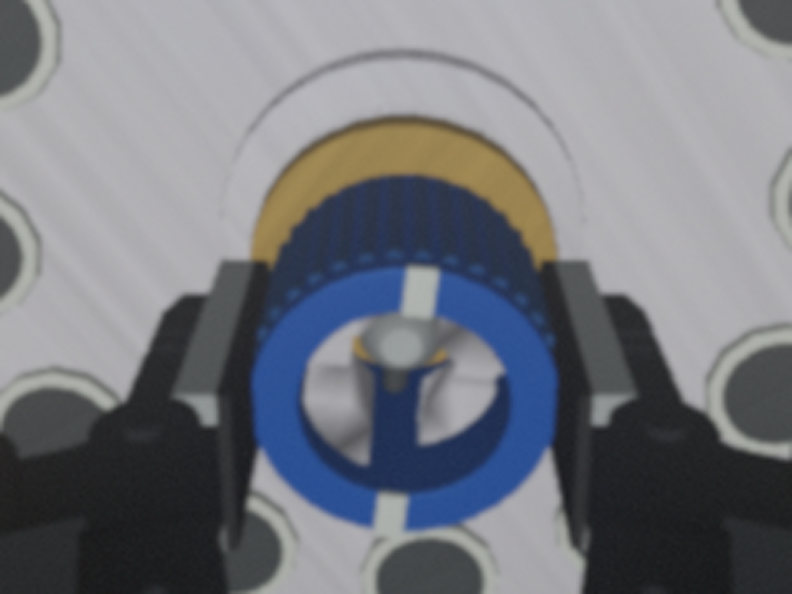

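>>> carry_out --steps '[0,0,0.2,0,0,0,-0.3,0,0,0,0,0,0,-0.3]'

```text
time_s: 22.5
eef_pos: [607.2, 194.7, 125.1]
ee_rot: [-0.0, 0.852, 0.523, -0.0]
force: [-0.2, -0.5, -1.1]
grip_width: 0.474
```

>>> carry_out --steps '[0,0,0.15,0,0,0,-0.3,0,0,0,0,0,0,-0.3]'

```text
time_s: 22.67
eef_pos: [607.2, 194.8, 123.6]
ee_rot: [-0.0, 0.852, 0.523, -0.0]
force: [0.1, -0.5, -1.3]
grip_width: 0.471
```

>>> carry_out --steps '[0,0,0.15,0,0,0,-0.3,0,0,0,0,0,0,-0.3]'

```text
time_s: 22.83
eef_pos: [607.5, 194.8, 122.5]
ee_rot: [0.0, 0.852, 0.523, 0.0]
force: [-1.0, -0.1, 1.6]
grip_width: 0.48
```

>>> carry_out --steps '[0,0,0.1,0,0,0,-0.3,0,0,0,0,0,0,-0.3]'

```text
time_s: 23.0
eef_pos: [607.5, 194.8, 121.7]
ee_rot: [0.0, 0.852, 0.523, 0.0]
force: [0.6, -0.5, 3.8]
grip_width: 0.475
```

```bash
python3 - <<'E'
from ringm import *
im,s=snap("wrist","w22.png",(200,170,440,350),3.3); print(s["time_s"],s["eef_pos"].round(1),s["ee_rot"].round(4),s["force"].round(1))
E
```

```text
23.0 [607.5 194.8 121.7] [1.000e-04 8.523e-01 5.230e-01 3.000e-04] [ 0.6 -0.5  3.8]
```

View pics/w22.png

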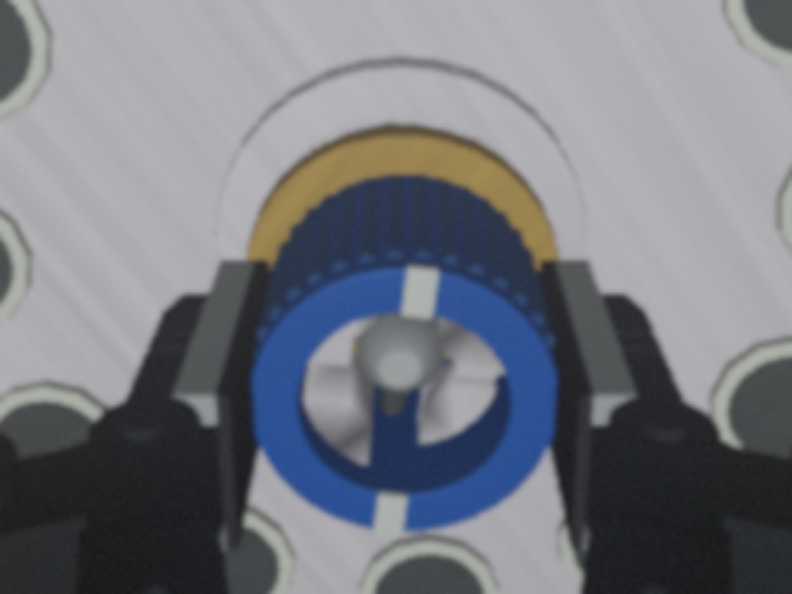

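>>> carry_out --steps '[0,0,0.2,0,0,0,-0.3,0,0,0.2,0,0,0,-0.3,0,0,0.2,0,0,0,-0.3,0,0,0,0,0,0,-0.3]' --grip_force 60

```text
time_s: 23.38
eef_pos: [607.6, 194.8, 115.8]
ee_rot: [0.0, 0.852, 0.523, 0.0]
force: [-0.9, 0.4, 9.5]
grip_width: 0.471
```

>>> carry_out --steps '[0,0,0.12,0,0,0,-0.3,0,0,0,0,0,0,-0.3]'

```text
time_s: 23.55
eef_pos: [607.6, 194.8, 114.9]
ee_rot: [0.0, 0.852, 0.523, 0.001]
force: [-3.1, -1.2, 8.9]
grip_width: 0.474
```

```bash
python3 - <<'E'
from ringm import *
im,s=snap("wrist","w23.png",(200,170,440,350),3.3); print(s["time_s"],s["eef_pos"].round(1),s["force"].round(1),s["wrist_torque"].round(3),s["joints"].round(2))
E
```

```text
23.55 [607.6 194.8 114.9] [-3.1 -1.2  8.9] [-0.086  0.496  0.042] [0.13 0.66 1.27 0.   1.21 0.6 ]
```

View pics/w23.png

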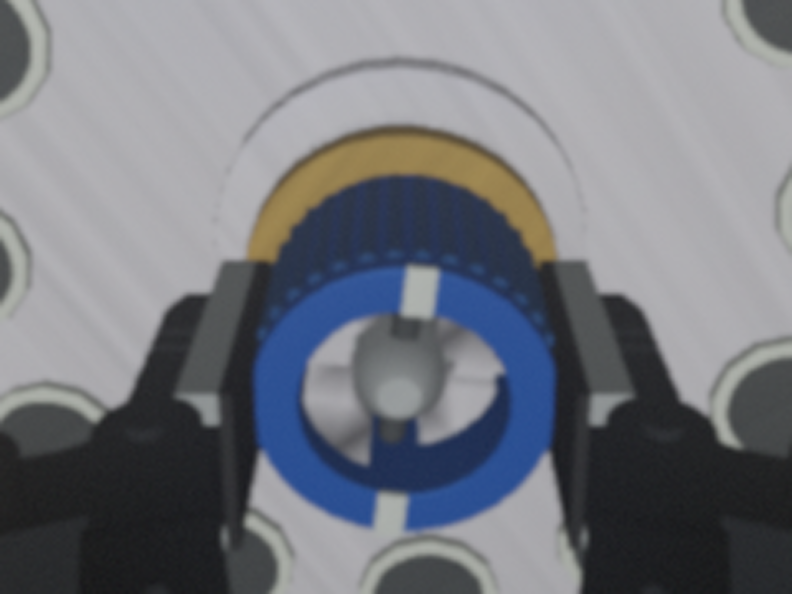

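>>> carry_out --steps '[0,0.009,0,0,0,1,-0.3,0,0.009,0,0,0,1,-0.3,0,0.009,0,0,0,1,-0.3,0,0.009,0,0,0,1,-0.3,0,0.009,0,0,0,1,-0.3,0,0,0,0,0,0,-0.3]'

```text
time_s: 24.1
eef_pos: [608.5, 194.6, 115.4]
ee_rot: [0.0, 0.946, 0.324, 0.001]
force: [-0.3, -0.0, 9.0]
grip_width: 0.469
```

```bash
python3 - <<'E'
from ringm import *
im,s=snap("wrist","w24.png",(200,170,440,350),3.3); print(s["time_s"],s["eef_pos"].round(1),s["force"].round(1),s["wrist_torque"].round(3),s["joints"].round(2))
E
```

```text
24.1 [608.5 194.6 115.4] [-0.3 -0.   9. ] [ 0.025  0.042 -0.06 ] [0.13 0.66 1.27 0.   1.21 1.04]
```

View pics/w24.png

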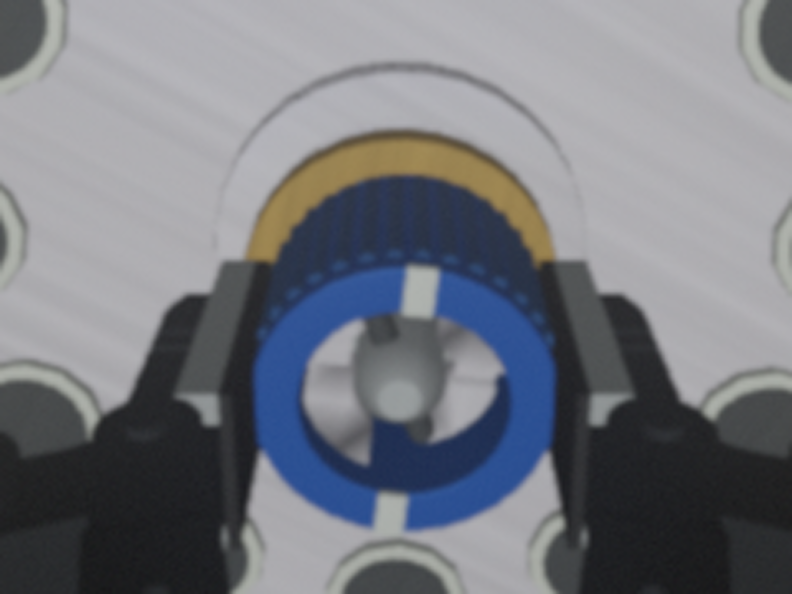

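>>> carry_out --steps '[0,0.009,0,0,0,1,-0.3,0,0.009,0,0,0,1,-0.3,0,0.009,0,0,0,1,-0.3,0,0.009,0,0,0,1,-0.3,0,0.009,0,0,0,1,-0.3,0,0.009,0,0,0,1,-0.3,0,0.009,0,0,0,1,-0.3,0,0.009,0,0,0,1,-0.3,0,0.009,0,0,0,1,-0.3,0,0,0,0,0,0,-0.3]'

```text
time_s: 24.98
eef_pos: [608.8, 193.8, 115.4]
ee_rot: [-0.0, 0.998, -0.063, 0.001]
force: [0.4, 0.2, 9.0]
grip_width: 0.47
```

>>> carry_out --steps '[0,0.009,0,0,0,1,-0.3,0,0.009,0,0,0,1,-0.3,0,0.009,0,0,0,1,-0.3,0,0.009,0,0,0,1,-0.3,0,0,0,0,0,0,-0.3]'

```text
time_s: 25.4
eef_pos: [608.7, 193.4, 115.4]
ee_rot: [-0.0, 0.972, -0.235, 0.001]
force: [-0.8, 0.3, 9.2]
grip_width: 0.467
```

```bash
python3 - <<'E'
from ringm import *
im,s=snap("wrist","w25.png",(200,170,440,350),3.3); print(s["time_s"],s["eef_pos"].round(1),s["force"].round(1),s["wrist_torque"].round(3),s["joints"].round(2))
R=q2R(s["ee_rot"]);print("toolx yaw",np.arctan2(R[1,0],R[0,0]))
E
```

```text
25.4 [608.7 193.4 115.4] [-0.8  0.3  9.2] [-0.072  0.047 -0.045] [ 0.12  0.66  1.27 -0.    1.21  2.17]
toolx yaw -0.4747236468137566
```

View pics/w25.png

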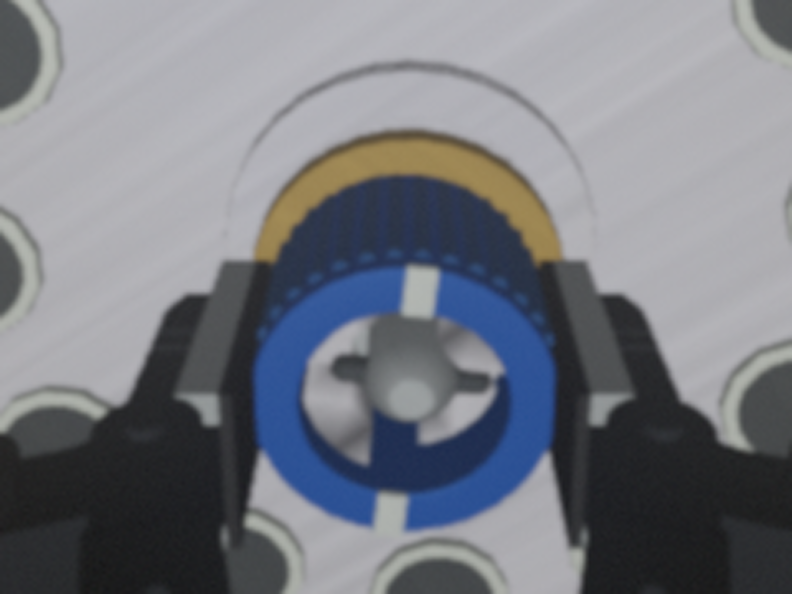

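>>> carry_out --steps '[0,0,-0.1,0,0,0,-0.3,0,0,-0.1,0,0,0,-0.3,0,0,-0.1,0,0,0,-0.3,0,0,0,0,0,0,-0.3]'

```text
time_s: 25.78
eef_pos: [608.6, 193.5, 118.2]
ee_rot: [-0.0, 0.973, -0.233, 0.001]
force: [0.8, 0.5, 5.7]
grip_width: 0.47
```

>>> carry_out --steps '[0,0,-0.1,0,0,0,-0.3,0,0,-0.1,0,0,0,-0.3,0,0,0,0,0,0,-0.3]'

```text
time_s: 26.03
eef_pos: [608.6, 193.4, 119.8]
ee_rot: [-0.0, 0.973, -0.233, 0.001]
force: [1.6, 1.5, 4.2]
grip_width: 0.47
```

>>> carry_out --steps '[0,0,-0.1,0,0,0,-0.3,0,0,0,0,0,0,-0.3]'

```text
time_s: 26.2
eef_pos: [608.3, 193.4, 120.1]
ee_rot: [-0.0, 0.973, -0.233, 0.001]
force: [4.4, 1.2, 0.2]
grip_width: 0.466
```

>>> carry_out --steps '[0,0,-0.1,0,0,0,-0.3,0,0,0,0,0,0,-0.3]'

```text
time_s: 26.37
eef_pos: [608.1, 193.4, 120.3]
ee_rot: [-0.0, 0.973, -0.233, 0.0]
force: [6.3, 0.8, -4.0]
grip_width: 0.466
```

```bash
python3 - <<'E'
from ringm import *
im,s=snap("wrist","w26.png",(200,170,440,350),3.3); print(s["time_s"],s["eef_pos"].round(1),s["force"].round(1),s["wrist_torque"].round(3),s["joints"].round(2))
E
```

```text
26.3667 [608.1 193.4 120.3] [ 6.3  0.8 -4. ] [ 0.236 -1.101 -0.007] [0.12 0.66 1.27 0.   1.22 2.17]
```

View pics/w26.png

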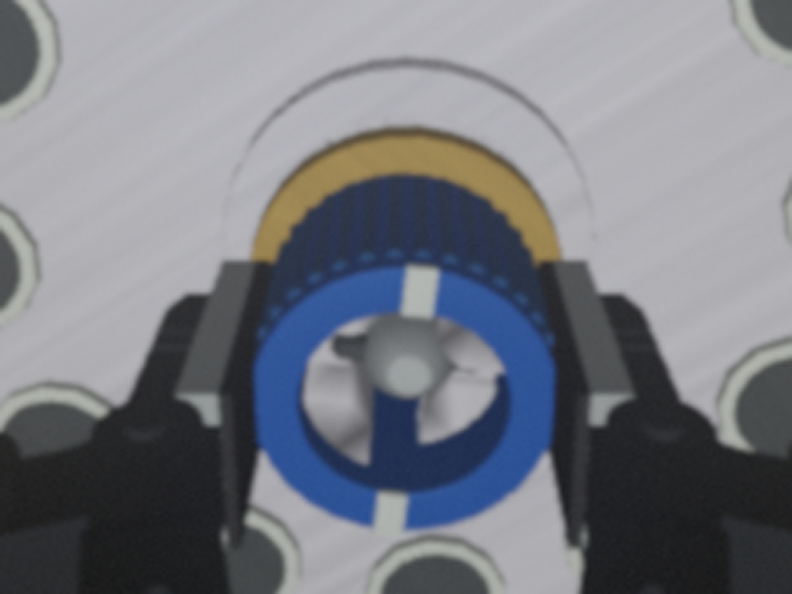

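>>> carry_out --steps '[0,0,0.1,0,0,0,-0.3,0,0,0,0,0,0,-0.3,0,0,0,0,0,0,-0.1,0,0,0,0,0,0,0.1,0,0,0,0,0,0,0.3,0,0,0,0,0,0,0.5,0,0,0,0,0,0,0.5]'

```text
time_s: 27.0
eef_pos: [607.5, 193.4, 120.0]
ee_rot: [0.0, 0.973, -0.233, -0.001]
force: [-0.2, 0.7, 0.1]
grip_width: 0.751
```

```bash
python3 - <<'E'
from ringm import *
im,s=snap("wrist","w27.png",(200,170,440,350),3.3); print(s["time_s"],s["eef_pos"].round(1),s["force"].round(1),s["grip_width"])
E
```

```text
27.0 [607.5 193.4 120. ] [-0.2  0.7  0.1] 0.7514631544220279
```

View pics/w27.png

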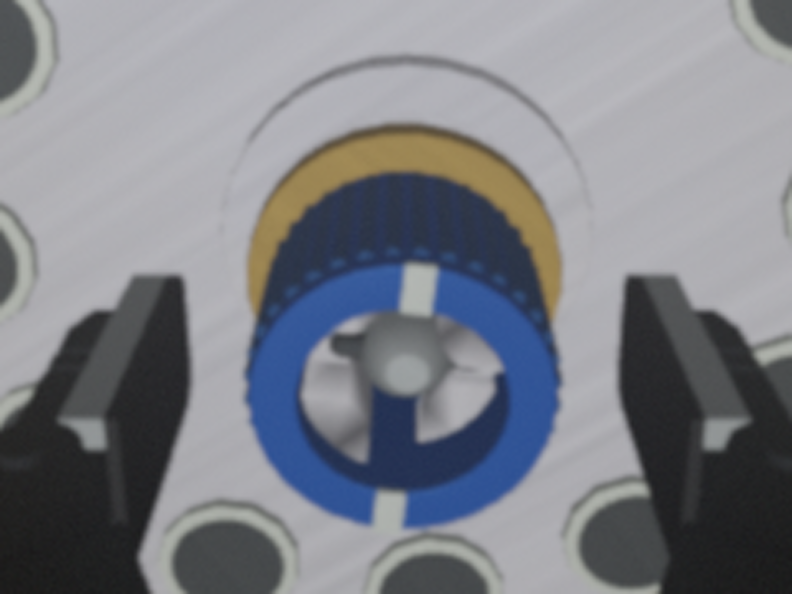

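>>> carry_out --steps '[0,0,-1.5,0,0,0,0.6,0,0,-2.5,0,0,0,0.6,0,0,-2.5,0,0,0,0.6,0,0,-2.5,0,0,0,0.6,0,0,0,0,0,0,0.6,0,0,0,0,0,0,0.6]'

```text
time_s: 27.55
eef_pos: [608.1, 193.5, 211.4]
ee_rot: [-0.0, 0.973, -0.233, 0.001]
force: [0.9, 0.6, -0.5]
grip_width: 0.797
```

```bash
python3 - <<'E'
from ringm import *
im,s=snap("wrist","w28.png",(240,130,400,250),5); print(s["time_s"],s["eef_pos"].round(1),s["force"].round(1))
snap("scene","s28.png",(380,170,510,270),6)
snap("top","t28.png",(170,140,270,230),7)
C=cam("wrist",s)
for z in (139,142,145): print(z,proj(C,(607.1,193.6,z)), 21/ (np.linalg.norm(onz(C,(322,200),z)-onz(C,(323,200),z))))
E
```

```text
27.55 [608.1 193.5 211.4] [ 0.9  0.6 -0.5]
139 [323.93877194 213.70619511] 29.34347580519873
142 [323.95347899 215.21498824] 29.758604543507268
145 [323.96855863 216.76200525] 30.185647676296966
```

View pics/w28.png

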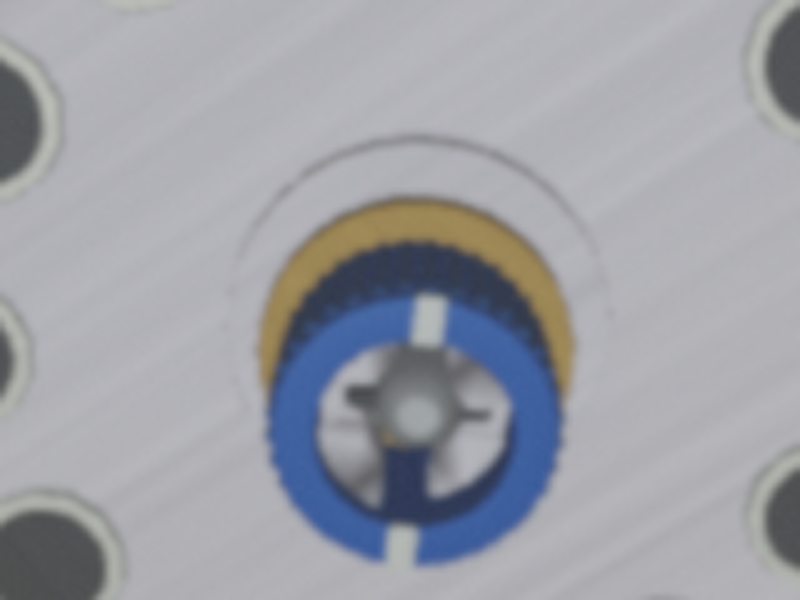

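View pics/s28.png

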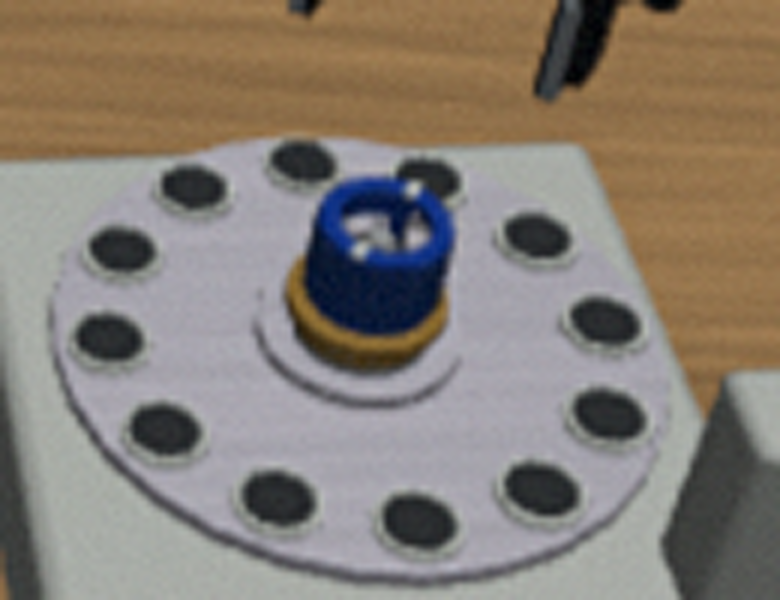

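View pics/t28.png

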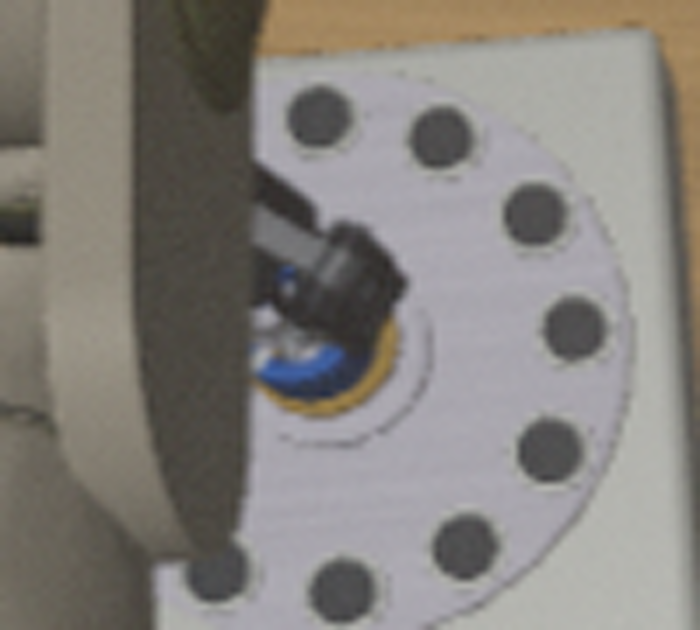

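>>> carry_out --steps '[0,0,0,0,0,-1.2,0.6,0,0,0,0,0,-1.2,0.6,0,0,0,0,0,-1.2,0.6,0,0,0,0,0,-1.2,0.6,0,0,0,0,0,-1.2,0.6,0,0,0,0,0,-1.2,0.6,0,0,0,0,0,-1.2,0.6,0,0,0,0,0,-1.2,0.6,0,0,0,0,0,-1.2,0.6,0,0,0,0,0,-1.2,0.6,0,0,0,0,0,-1.2,0.6,0,0,0,0,0,-1.2,0.6,0,0,0,0,0,-1.2,0.6,0,0,0,0,0,-1.2,0.6,0,0,0,0,0,-1.2,0.6,0,0,0,0,0,0,0.6,0,0,0,0,0,0,0.6]'

```text
time_s: 29.12
eef_pos: [607.6, 193.3, 209.3]
ee_rot: [-0.0, 0.853, 0.522, -0.001]
force: [-0.0, -0.5, 1.5]
grip_width: 0.799
```

```bash
python3 - <<'E'
from ringm import *
im,s=snap("wrist","w29.png",(240,130,400,250),5); print(s["time_s"],s["eef_pos"].round(1),s["force"].round(1))
E
```

```text
29.1167 [607.6 193.3 209.3] [-0.  -0.5  1.5]
```

View pics/w29.png

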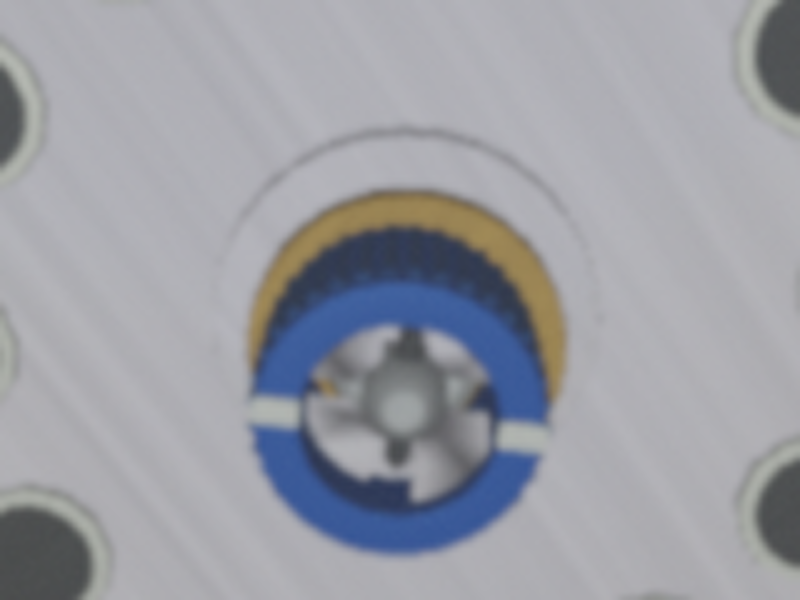

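The pin (crop (405,345) to (398,455)) lies across the white marks, and the ring sits level on the washer. Handing in.

```bash
python3 - <<'E'
from rig import finish_job
print(finish_job())
E
```

```text
the job is handed in; nothing more can be done
None
```

I put the turntable back together and handed the job in after about 29 s of the 72 s allowed. The hand-in gives no verdict, so the result rests on the checks below.

- **Bearing:** it is home in the recess. A light press with the fingers met only the turntable springs, at about the expected 107 mm top height.
- **Washer:** it lies flat and centred on the bearing.
- **Lock ring:** I lined it up with the pin by eye, and it dropped straight over without any searching. It landed on the washer at TCP 122.4 mm, against 122.6 mm expected; resting on the pin would have been about 127.6 mm.
- **Locking:** I pushed it down about 7.5 mm against roughly 9 N and turned it 1.57 rad clockwise. It then rose until the pin stopped it. The highest force read was about 9.5 N vertically.

**Last checks:** after release the ring stayed put with its white marks square to the pin. It looked upright, though I did not measure its tilt. By rim size, its top is at about 140–142 mm, so the turntable is roughly 3 mm down.

**One disagreement:** the arm's reading when the pin stopped the ring gave about 2.3 mm down instead of 3 mm. Both are inside the allowed 1.5 to 4.7 mm.

The arm did not go near the tub, beaker or vial, and ended clear of everything.

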